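# Load the soap drying rack

### The job

Turn the drying rack's blower dial fully anticlockwise to its stop (off) first and leave it off while you load. Then hang every soap carrier that stands on the bench by its crossbar in the throat of a hook, one to a hook, going in from the open front and lowering it home. When all hang home in their throats, turn the dial fully clockwise to its other stop.

Things in the scene. Friction and masses are not known exactly. Their poses are not given: they have to be found in the camera images.
- carrier_a: soap carrier, 0.4 kg: steel tray 72 (x) x 92 (y) mm with a bar of soap fixed in it (top 34 mm up); at y = +-44 mm two 8 mm uprights carry a crossbar along y; above it a stem and a wooden grip. Overall 204 mm high. Origin: centre of the tray's underside, z up; front and back alike. Starts upright on the bench; 2 or 3 of the carriers are present
- carrier_a_bar (a point): middle of its crossbar, a 12 mm square bar along y, its axis 115 mm above the underside. Between soap and crossbar is an open window 80 mm wide (y) and 75 mm high, through which the hook passes along x
- carrier_a_grip (a point): centre of its wooden grip: 24 (x) x 70 (y) x 24 mm, 192 mm above the underside, 77 mm above the crossbar; a stem 16 mm wide (y) joins the two. Axes as the carrier's
- carrier_b: same as that of carrier_a, on another carrier of the same make
- carrier_b_bar (a point): same as that of carrier_a, on another carrier of the same make
- carrier_b_grip (a point): same as that of carrier_a, on another carrier of the same make
- carrier_c: same as that of carrier_a, on another carrier of the same make
- carrier_c_bar (a point): same as that of carrier_a, on another carrier of the same make
- carrier_c_grip (a point): same as that of carrier_a, on another carrier of the same make
- hook0 (a point): left hook, a bent steel strip 60 mm wide (y) open at the front: where a crossbar's axis lies when home, 180 mm above the bench. x points from the open front to the rail behind, y left along the rail, z up. Throat from x = -12 to +12 mm, floor 6 mm below this point, front lip 4 mm thick rising to 32 mm above it
- hook1 (a point): middle hook, same make and axes. Behind its throat the strip rises to an arm, its top 24 mm above this point, running back to the rail (x = +82 to +94 mm, top 26 mm above this point). Nothing of the rack stands higher than the lips
- hook2 (a point): right hook, same make and axes. The three hooks are 120 mm apart along y, 180 mm above the bench. The fixed rack stands a little differently in each start. A knocked carrier sways on its hook for a few seconds
- drying_rack: fixed rack: white slotted blower plinth 30 mm high, x = -60 to +105 mm, y = -170 to +290 mm, dial at y = +245 mm; two posts and a rail at the back (x = +88 mm) carry the three hooks at y = +120, 0, -120 mm. Origin: on the bench under the middle hook's throat; x to the back, y left, z up
- dial (a joint): blower dial on the left end of the rack's plinth, axis vertical: 0 = fully anticlockwise seen from above (off, end stop), grows clockwise to 2.4 rad (full blow, end stop); stays where it is left, light friction (0.03 N m)
- dial_grip (a point): on the dial's axis, at the height to grip: 37 mm above the plinth, 7 mm below the top of the dial's raised bar. The bar is 46 mm long along this point's x, 14 mm thick along its y, 32 mm high, on a 48 mm disc whose top is 23 mm below this point; x turns with the dial

How it is judged (in metres and radians):
On the way, in this order (a step that is already met when the one before it is completed fails the run):
1. the dial is at its anticlockwise stop (below 0.12 rad) (value of joint dial below 0.12 rad), for 0.2 s.
2. every carrier present hangs on a hook, the dial still off (below 0.25 rad) ((distance between carrier_a_bar and hook0 below 0.017 m or distance between carrier_a_bar and hook1 below 0.017 m or distance between carrier_a_bar and hook2 below 0.017 m) and angle between each of carrier_a, carrier_b, carrier_c's own z axis and vertical below 0.5 rad and (distance between carrier_b_bar and hook0 below 0.017 m or distance between carrier_b_bar and hook1 below 0.017 m or distance between carrier_b_bar and hook2 below 0.017 m) and (distance between carrier_c_bar and hook0 below 0.017 m or distance between carrier_c_bar and hook1 below 0.017 m or distance between carrier_c_bar and hook2 below 0.017 m) and value of joint dial below 0.25 rad), for 0.3 s.
3. the dial is at its clockwise stop (above 2.28 rad) (value of joint dial above 2.28 rad), for 0.2 s.
At the end, for the whole second after the job is handed in: Every carrier present hangs with the middle of its crossbar within 17 mm of a hook's throat point, upright within 0.5 rad (a little sway is fine); the dial is above 2.28 rad ((distance between carrier_a_bar and hook0 below 0.017 m or distance between carrier_a_bar and hook1 below 0.017 m or distance between carrier_a_bar and hook2 below 0.017 m) and angle between each of carrier_a, carrier_b, carrier_c's own z axis and vertical below 0.5 rad and (distance between carrier_b_bar and hook0 below 0.017 m or distance between carrier_b_bar and hook1 below 0.017 m or distance between carrier_b_bar and hook2 below 0.017 m) and (distance between carrier_c_bar and hook0 below 0.017 m or distance between carrier_c_bar and hook1 below 0.017 m or distance between carrier_c_bar and hook2 below 0.017 m) and value of joint dial above 2.28 rad); the robot touches nothing.
Of carrier_a, carrier_b, carrier_c only 2 to 3 are there at a start; the rules pass over those that are not, and their reading is None.
At some moment in a run one of carrier_a, carrier_b, carrier_c may be knocked a few centimetres aside while the robot is not near it.
It also fails if it takes over 210 s, if anything falls off the work surface, if the arm or the gripper's body presses on something with over 40 N, if the wrist force passes 120 N, or if a joint passes its speed limit or range.

### The arm

A 7-joint arm with a two-finger parallel gripper is mounted at the origin on a cart in front of the work surface, level with it; the furniture and walls round the work are solid. World frame = base frame: x ahead of the robot, y to its left, z up, the work surface at z = 0. Lengths are in mm, angles in rad, forces in N, time in s.
With the tool pointing down it reaches from about 350 to 900 mm from the base axis. Payload 8.1 kg.
Tool frame: the origin (TCP) lies between the finger pads; the fingertips stand 8 mm ahead of it and the grasp point (between the pads) lies 11 mm behind it; z points along the fingers, y is the line along which they close (so a half turn about z gives the same grasp; the last joint's range is limited). The gripper opens to 92 mm and grips with 3 to 60 N. Pads are 19 mm wide; open, the fingers measure 130 mm over their backs; the gripper's body (75 mm by 190 mm) begins 47 mm behind the grasp point.
Start: joints at [1.098, 0.434, 0.025, 1.573, -0.012, 1.134, -0.075], TCP at [225.871, -582.774, 199.842] pointing down, gripper open.
Joint ranges: [-2.62, 2.62], [-0.44, 2.09], [-1.27, 1.32], [0.08, 2.57], [-1.32, 4.46], [0.12, 2], [-2.74, 2.74]. Speed limits (rad/s): [2.22, 2.22, 3.01, 3.01, 3.14, 3.14, 3.14].

### API

Orientations are given as a unit quaternion [x, y, z, w].
In Python, from rig import env gives the robot as it stands.
- The arm moves only by the shell command python3 -m creep 'ROWS' [OPENING] [FORCE]. ROWS is JSON, a list that holds one entry, the list of rows, each a list of 6 numbers: the shift along the tool's x, y, z in units of 30 mm (1.0 is 30 mm), then the turn, a rotation vector about the tool's x, y, z in units of 6 degrees (1.0 is 6 degrees). A call has 1 to 20 rows; each row shifts and turns the commanded pose from where the row before left it, along the tool's axes as they then stand; what a row does not reach is not made up. A row lasts 1/12 s, in which the tool goes at most 41.7 mm and 7.16 degrees, less where a joint would pass 70% of its speed; a pose out of reach is approached as far as the arm can. A call is refused whole if a number of a shift passes 1 or a number of a turn 1, either way. A call with a gripper value outside its range is refused whole. OPENING is the closure, from 0 (fully open) to 1 (shut), set as the call begins (- or left out, the last holds). The fingers move at their own pace and stop on an object; FORCE is the grip in N (left out, the last holds). Time passes only in rows, so rows that do not move let the fingers close. It gives the time, the measured TCP pose, the force, the opening and the grip force at its end, in the units of the state.
- env.read_state(): the state, without advancing time (a new reading comes with each control period).
- env.capture(name): name is "scene" or "top" or "wrist"; returns a dict with "color" (400x640x3 uint8, red, green, blue), "depth" (400x640 float32, mm along the optical axis (not along the pixel's ray), 0 where there is no reading), "vfov" (degrees; the focal length in pixels is half the picture's height over the tangent of half this angle, whatever the lens; pixels are square), "cx", "cy" (the principal point, pixels), "dist_coeffs" ([k1, k2, p1, p2, k3] as OpenCV has them; the pictures are not rectified), "camera_from_world" (4x4, takes a point from world to camera coordinates). Camera axes: x right, y down, z forward; pixel columns grow to the right and rows downward; lengths in mm; the calibration is good to about 2 mm. A picture is of the moment at which its call begins.
- env.hand_in(): hands the job in; it is judged then, once.
The state is a dict: "t": time; "joints": joint angles; "qvel": joint speeds; "joint_efforts": joint torques, N m; "tool_pos": TCP position; "ee_rot": TCP orientation; "contact_force": force on the tool from outside, world axes, zero at the start; "ft_torque": the same for the moment, N m; "width": finger opening in mm; "gripper_force": force on a finger pad.
Only numpy, scipy, OpenCV 4.12 (cv2) and the standard library are available. Lean on these libraries where they do the work, as an engineer would, in place of code of your own. Each camera call takes 0.05 s, during which the arm holds its last target. There are 200 camera calls.

## Working session

There is one attempt and no reset: what is moved stays moved. The work goes in short steps, Python scripts to look and compute and a shell command to move; the robot and the scene stay as the last step left them, time stands still between calls to the robot, and variables do not carry over. Pictures are saved under pics/ and viewed, at most 14 in all, crops included, and the job is handed in when it is done.

```bash
ls; mkdir -p pics
cat > h.py <<'E'
import numpy as np, cv2
from rig import env
from scipy.spatial.transform import Rotation as R
def cap(n):
    c=env.capture(n); h,w=c['depth'].shape
    f=h/2/np.tan(np.radians(c['vfov'])/2)
    c['K']=np.array([[f,0,c['cx']],[0,f,c['cy']],[0,0,1]]); c['D']=np.array(c['dist_coeffs'],float)
    c['T']=np.array(c['camera_from_world']); return c
def cloud(c):
    h,w=c['depth'].shape
    u,v=np.meshgrid(np.arange(w),np.arange(h))
    p=cv2.undistortPoints(np.stack([u,v],-1).reshape(-1,1,2).astype(np.float64),c['K'],c['D']).reshape(h,w,2)
    z=c['depth'][...,None]; P=np.concatenate([p*z,z],-1)
    Ti=np.linalg.inv(c['T']); P=P@Ti[:3,:3].T+Ti[:3,3]; P[c['depth']<=0]=np.nan
    return P
def proj(c,X):
    X=np.atleast_2d(X).astype(float); r=cv2.Rodrigues(c['T'][:3,:3])[0]
    return cv2.projectPoints(X,r,c['T'][:3,3],c['K'],c['D'])[0].reshape(-1,2)
def save(c,n): cv2.imwrite('pics/'+n,c['color'][...,::-1])
def togo(p,yaw=None):
    """shift in tool axes (units of 30mm), turn about tool z in units of 6deg to have tool y at world yaw (deg)"""
    s=env.read_state(); r=R.from_quat(s['ee_rot']); m=r.as_matrix()
    print('tcp',np.round(s['tool_pos'],1),'shift units',np.round(m.T@(np.array(p)-s['tool_pos'])/30,2))
    print('tool x',np.round(m[:,0],3),'y',np.round(m[:,1],3),'z',np.round(m[:,2],3))
    if yaw is not None:
        a=np.degrees(np.arctan2(m[1,1],m[0,1])); d=(yaw-a+90)%180-90
        print('y yaw',round(a,1),'turn units about tool z',round(-d/6,2), 'j7',s['joints'][6])
E
python3 - <<'E'
from h import *
s=env.read_state(); print(s)
a=cap('scene');b=cap('top')
save(a,'s0.png');save(b,'t0.png')
for c in(a,b): print(c['vfov'],c['D'],np.round(np.linalg.inv(c['T']),2).tolist())
E
```

```text
pics
{'t': 0.0, 'joints': array([ 1.09837002,  0.43518898,  0.02495908,  1.57413171, -0.01156821,
        1.13400114, -0.07507624]), 'qvel': array([ 1.10031596e-03, -9.09917645e-04, -1.02495789e-03,  9.86036747e-04,
        7.49414262e-05, -7.19522316e-04,  4.06337462e-04]), 'joint_efforts': array([-7.07374074e-04, -6.67849803e+01,  9.85032097e-01, -3.14456964e+01,
       -6.04828703e-02,  4.27530985e-02,  6.73501404e-05]), 'tool_pos': array([ 225.63947525, -582.23295734,  199.05259611]), 'ee_rot': array([ 9.82953782e-01,  1.83851121e-01, -2.26374042e-04, -7.59404002e-04]), 'contact_force': array([-0.48973518,  0.04513208, -0.61282258]), 'ft_torque': array([ 0.00764256, -0.02774045,  0.00028404]), 'gripper_force': 0.0, 'width': 92.03894509481921}
48.56497626264378 [-0.08437762  0.          0.          0.          0.        ] [[-0.52, -0.55, 0.65, -291.39], [-0.85, 0.32, -0.41, 434.65], [0.02, -0.77, -0.64, 885.7], [0.0, 0.0, 0.0, 1.0]]
52.200341061136044 [0.03677146 0.         0.         0.         0.        ] [[-0.0, -1.0, 0.08, 416.01], [-1.0, 0.0, -0.03, -38.01], [0.03, -0.08, -1.0, 1186.66], [0.0, 0.0, 0.0, 1.0]]
```

View pics/s0.png

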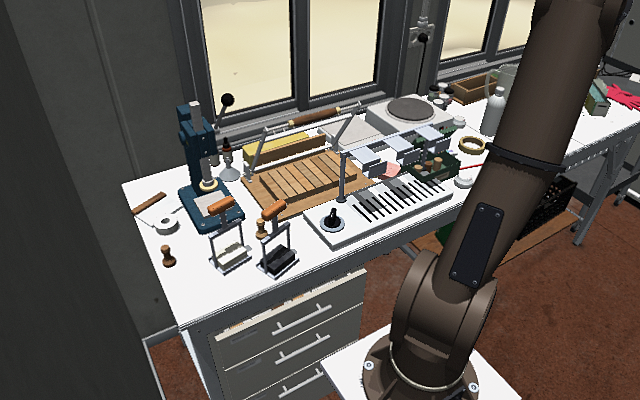

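View pics/t0.png

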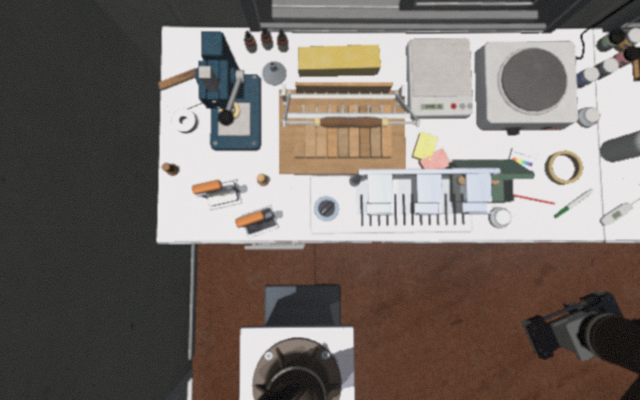

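Two carriers (orange grips at about (207,187) and (257,218) in the top view), the dial at (326,208), and white hooks at about (380,190), (428,190) and (478,190). Measuring these now.

```bash
cat > meas.py <<'E'
from h import *
def grips(c,P=None):
    P=cloud(c) if P is None else P
    hsv=cv2.cvtColor(c['color'],cv2.COLOR_RGB2HSV)
    m=((hsv[...,0]<16)&(hsv[...,1]>140)&(hsv[...,2]>110)&(P[...,2]>150)&(P[...,2]<320)).astype(np.uint8)
    n,l,st,ce=cv2.connectedComponentsWithStats(m)
    for i in range(1,n):
        if st[i,4]<25: continue
        Q=P[l==i]; zt=np.percentile(Q[:,2],90); T=Q[Q[:,2]>zt-8]
        (cx,cy),wh,ang=cv2.minAreaRect(T[:,:2].astype(np.float32))
        if wh[0]<wh[1]: ang+=90
        print('grip px',ce[i].round(),'n',st[i,4],'mean',T.mean(0).round(1),'rect',round(cx,1),round(cy,1),np.round(wh,1),'long-axis yaw',round((ang+90)%180-90,1))
E
python3 - <<'E'
from meas import *
b=cap('top');P=cloud(b);grips(b,P);a=cap('scene');grips(a)
# hooks / rail / plinth
roi=np.zeros(P.shape[:2],bool);roi[160:235,300:520]=1
def rect(m,n):
    Q=P[m]; (x,y),wh,an=cv2.minAreaRect(Q[:,:2].astype(np.float32)); print(n,len(Q),Q.mean(0).round(1),'rect',round(x,1),round(y,1),np.round(wh,1),round(an,1))
z=P[...,2]
m=(roi&(z>150)&(z<230)).astype(np.uint8)
n,l,st,ce=cv2.connectedComponentsWithStats(m)
for i in range(1,n):
    if st[i,4]>15: print(ce[i].round(),st[i]); rect(l==i,'h')
hsv=cv2.cvtColor(b['color'],cv2.COLOR_RGB2HSV)
rect(roi&(z>22)&(z<36)&(np.arange(640)[None]<340),'plinth left')
rect(roi&(z>55)&(z<90)&(np.arange(640)[None]<345),'dial')
print('z grid'); 
for v in range(164,222,3): print(v,np.round(z[v,355:505:8]).tolist())
big=cv2.resize(b['color'][150:245,180:520],None,fx=2.35,fy=2.35,interpolation=cv2.INTER_CUBIC)
cv2.imwrite('pics/t1.png',big[...,::-1])
E
```

```text
grip px [207. 187.] n 192 mean [528.4 209.6 203.8] rect 528.3 210.3 [17.9 61.9] long-axis yaw -76.7
grip px [250. 219.] n 198 mean [451.4 106.5 203.7] rect 451.0 106.9 [18.8 62.1] long-axis yaw -70.6
grip px [220. 203.] n 161 mean [523.8 214.6 203.4] rect 525.1 213.3 [19.9 65.5] long-axis yaw -76.6
grip px [273. 207.] n 164 mean [446.8 110.9 203.3] rect 448.0 109.3 [22.5 66.1] long-axis yaw -74.4
[433. 188.] [ 357  168  163   47 4038]
h 4038 [ 524.8 -338.8  196.4] rect 517.8 -364.7 [112.4 419.3] 0.2
plinth left 1759 [531.1 -76.   29. ] rect 523.5 -65.4 [112.5 207.3] 89.8
dial 91 [488.  -83.6  73.4] rect 487.8 -83.1 [13.6 44.3] 44.9
z grid
164 [26.0, 20.0, 25.0, 22.0, 25.0, 27.0, 25.0, 2.0, 5.0, 25.0, 25.0, 30.0, 66.0, 105.0, 104.0, 100.0, 104.0, 103.0, 100.0]
167 [22.0, 28.0, 26.0, 25.0, 25.0, 30.0, 24.0, 3.0, 2.0, 25.0, 23.0, 24.0, 53.0, 117.0, 125.0, 125.0, 124.0, 121.0, 124.0]
170 [23.0, 206.0, 208.0, 208.0, 205.0, 206.0, 210.0, nan, 206.0, 208.0, 206.0, 211.0, 208.0, 207.0, 205.0, 208.0, 206.0, 206.0, 206.0]
173 [21.0, 203.0, 209.0, 207.0, 209.0, 203.0, 202.0, 204.0, 206.0, 203.0
[... 1377 characters left out ...]
 32.0, 29.0, 32.0, 176.0, 172.0, 172.0, 30.0, 29.0, 31.0, 176.0, 172.0, 171.0, 2.0, -4.0]
209 [34.0, 28.0, 178.0, 178.0, 172.0, 31.0, 31.0, 26.0, 175.0, 173.0, 176.0, 31.0, 30.0, 29.0, 175.0, 174.0, 172.0, -2.0, 26.0]
212 [31.0, 28.0, 174.0, 173.0, 175.0, 31.0, 31.0, 29.0, 212.0, 213.0, 214.0, 35.0, 33.0, 27.0, 171.0, 176.0, 211.0, 211.0, 37.0]
215 [31.0, 31.0, 34.0, 35.0, 30.0, 32.0, 32.0, 32.0, 30.0, 28.0, 29.0, 26.0, 30.0, 26.0, 30.0, -4.0, -0.0, 19.0, 34.0]
218 [26.0, 32.0, 28.0, 31.0, 31.0, 31.0, 26.0, 30.0, 28.0, 32.0, 27.0, 30.0, 26.0, 29.0, 28.0, -1.0, 1.0, nan, 34.0]
221 [30.0, 33.0, 29.0, 31.0, 30.0, 34.0, 32.0, 30.0, 27.0, 28.0, 29.0, 31.0, 29.0, 31.0, 30.0, 1.0, -4.0, 19.0, 36.0]
```

View pics/t1.png

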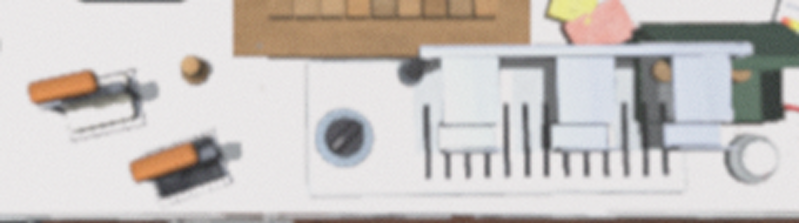

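The crop shows the dial bar at about (344,137), running lower-left to upper-right, and three hooks. Hooks 0 and 1 are nearest the carriers. Next: hook poses, then how far to the dial.

Run:
```python
from h import *
b=cap('top');P=cloud(b);z=P[...,2]
roi=np.zeros(z.shape,bool);roi[160:235,350:500]=1
f=roi&(z>164)&(z<182)&(P[...,0]<530)   # throat floor z174
n,l,st,ce=cv2.connectedComponentsWithStats(f.astype(np.uint8))
for i in range(1,n):
    if st[i,4]>40:
        Q=P[l==i]; print('floor',ce[i].round(),len(Q),np.median(Q,0).round(1),np.percentile(Q[:,:2],[3,97],axis=0).round(1).tolist())
a=roi&(z>196)&(z<216)&(P[...,0]>530)&(P[...,0]<575)
n,l,st,ce=cv2.connectedComponentsWithStats(a.astype(np.uint8))
for i in range(1,n):
    if st[i,4]>40:
        Q=P[l==i]; print('arm',len(Q),np.median(Q,0).round(1),np.percentile(Q[:,:2],[2,98],axis=0).round(1).tolist())
r=roi&(z>196)&(P[...,0]>585); Q=P[r]
print('rail fit slope',np.polyfit(Q[:,1],Q[:,0],1),np.percentile(Q[:,:2],[2,98],axis=0))
togo([488,-83,300],45)
```

```text
floor [426. 207.] 230 [ 480.8 -326.5  174. ] [[468.3, -355.1], [492.6, -298.8]]
floor [474. 207.] 260 [ 480.5 -447.2  173.9] [[467.9, -476.3], [493.1, -420.2]]
floor [378. 207.] 238 [ 479.6 -207.9  174.1] [[468.4, -237.2], [491.0, -180.2]]
arm 1661 [ 558.6 -328.   205. ] [[532.0, -484.9], [573.5, -168.1]]Traceback (most recent call last):
  File "<stdin>", line 15, in <module>
    raise TypeError("expected non-empty vector for x")
TypeError: expected non-empty vector for x
```

Run:
```python
from h import *
togo([488,-83,300],45)
```

```text
tcp [ 225.8 -582.5  199.5] shift units [ 14.17 -12.37  -3.34]
tool x [ 0.932  0.361 -0.   ] y [ 0.361 -0.932 -0.001] z [-0.     0.001 -1.   ]
y yaw -68.8 turn units about tool z 11.03 j7 -0.07510268490196653
```

```bash
python3 -m creep '[[[0,0,-0.9,0,0,0],[0,0,-0.9,0,0,0],[0,0,-0.9,0,0,0],[0,0,-0.64,0,0,0],[0.886,-0.773,0,0,0,0],[0.886,-0.773,0,0,0,0],[0.886,-0.773,0,0,0,0],[0.886,-0.773,0,0,0,0],[0.886,-0.773,0,0,0,0],[0.886,-0.773,0,0,0,0],[0.886,-0.773,0,0,0,0],[0.886,-0.773,0,0,0,0],[0.886,-0.773,0,0,0,0],[0.886,-0.773,0,0,0,0],[0.886,-0.773,0,0,0,0],[0.886,-0.773,0,0,0,0],[0.886,-0.773,0,0,0,0],[0.886,-0.773,0,0,0,0],[0.886,-0.773,0,0,0,0],[0.886,-0.773,0,0,0,0]]]' 0
python3 -m creep '[[[0,0,0,0,0,-1],[0,0,0,0,0,-1],[0,0,0,0,0,-1],[0,0,0,0,0,-1],[0,0,0,0,0,0],[0,0,0,0,0,0],[0,0,0,0,0,0]]]'
python3 - <<'E'
from h import *
togo([488,-83,78],-45)
c=cap('wrist');save(c,'w1.png');P=cloud(c)
z=P[...,2];m=(z>66)&(z<90)&(abs(P[...,0]-488)<45)&(abs(P[...,1]+83)<45);Q=P[m]
r=cv2.minAreaRect(Q[:,:2].astype(np.float32));print(len(Q),np.median(Q,0),r)
E
```

```text
t: 1.92
tool_pos: [488.8, -81.5, 300.2]
ee_rot: [0.983, 0.184, 0.0, 0.0]
contact_force: [0.5, -0.2, 0.2]
width: 91.8
gripper_force: 0.0
t: 2.5
tool_pos: [488.3, -83.3, 300.0]
ee_rot: [0.924, 0.382, -0.0, 0.0]
contact_force: [-0.5, -0.6, -1.0]
width: 91.8
gripper_force: 0.0
tcp [488.3 -83.3 300. ] shift units [ 0.   -0.01  7.4 ]
tool x [ 0.708  0.707 -0.   ] y [ 0.707 -0.708 -0.   ] z [-0. -0. -1.]
y yaw -45.0 turn units about tool z -0.01 j7 -0.8014620514315441
391 [484.7833557  -83.26511898  71.80615758] ((484.4894714355469, -83.1363754272461), (12.980513572692871, 44.13032531738281), 44.94794845581055)
```

View pics/w1.png

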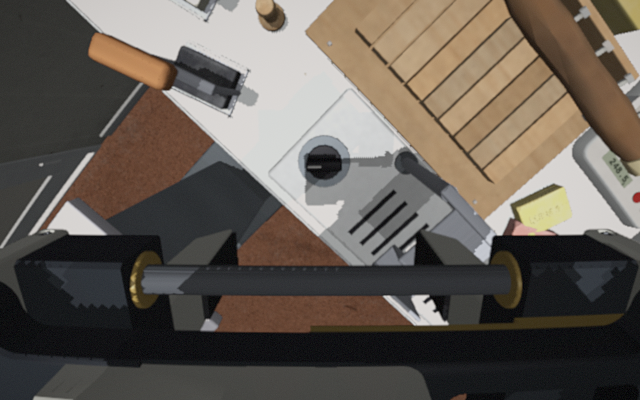

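The dial sits at about (324,162) with its bar along the finger line. I'll turn 12° on, descend and grip it lengthwise, keeping the gripper body clear of hook 0.

```bash
python3 -m creep '[[[-0.05,-0.05,0,0,0,-1],[0,0,0,0,0,-1],[0,0,1,0,0,0],[0,0,1,0,0,0],[0,0,1,0,0,0],[0,0,1,0,0,0],[0,0,1,0,0,0],[0,0,1,0,0,0],[0,0,1,0,0,0],[0,0,0.6,0,0,0],[0,0,0.4,0,0,0],[0,0,0.05,0,0,0],[0,0,0,0,0,0],[0,0,0,0,0,0]]]' 0
python3 -m creep '[[[0,0,0,0,0,0],[0,0,0,0,0,0],[0,0,0,0,0,0],[0,0,0,0,0,0],[0,0,0,0,0,0],[0,0,0,0,0,0],[0,0,0,0,0,0],[0,0,0,0,0,0],[0,0,0,0,0,0],[0,0,0,0,0,0],[0,0,0,0,0,0],[0,0,0,0,0,0]]]' 1 15
python3 -m creep '[[[0,0,0,0,0,-0.7],[0,0,0,0,0,-0.7],[0,0,0,0,0,-0.7],[0,0,0,0,0,-0.7],[0,0,0,0,0,0],[0,0,0,0,0,0]]]'
python3 -c "
from h import *
s=env.read_state();print(s['ft_torque'],s['contact_force']);togo([486,-83,300],0)"
```

```text
t: 3.72
tool_pos: [486.9, -83.1, 59.3]
ee_rot: [0.878, 0.478, 0.0, 0.0]
contact_force: [-0.3, 0.5, 0.7]
width: 91.7
gripper_force: 0.0
t: 4.72
tool_pos: [486.2, -83.1, 58.5]
ee_rot: [0.878, 0.479, -0.0, 0.0]
contact_force: [0.1, -0.3, -0.7]
width: 16.5
gripper_force: 0.0
t: 5.22
tool_pos: [486.2, -83.2, 58.5]
ee_rot: [0.799, 0.601, 0.0, -0.0]
contact_force: [-0.4, 0.9, 0.2]
width: 0.2
gripper_force: 0.0
[ 0.00514128 -0.04605543 -0.03182377] [-0.41744799  0.92126412  0.24350532]
tcp [486.2 -83.2  58.5] shift units [ 0.01 -0.01 -8.05]
tool x [0.278 0.961 0.   ] y [ 0.961 -0.278 -0.   ] z [-0.  0. -1.]
y yaw -16.2 turn units about tool z -2.69 j7 -0.5013447721362048
```

Run:
```python
from h import *
a=cap('scene');b=cap('top')
i=np.hstack([cv2.resize(a['color'][170:270,270:370],(400,400)),cv2.resize(b['color'][170:245,290:365],(400,400))])
cv2.imwrite('pics/d1.png',i[...,::-1])
```

```text
(no output)
```

View pics/d1.png

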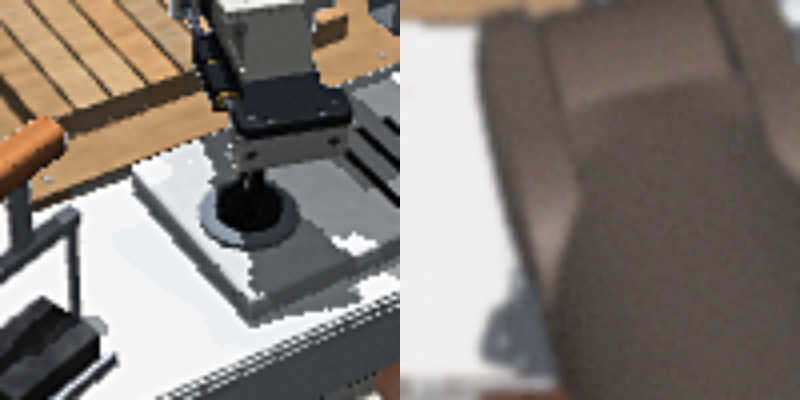

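```bash
python3 -m creep '[[[0,0,0,0,0,0],[0,0,0,0,0,0],[0,0,0,0,0,0],[0,0,0,0,0,0]]]' 0.5
python3 -m creep '[[[0,0,-0.5,0,0,0],[0,0,-1,0,0,0],[0,0,-1,0,0,0],[0,0,-1,0,0,0],[0,0,-1,0,0,0],[0,0,-1,0,0,0],[0,0,0,0,0,0]]]'
python3 - <<'E'
from h import *
c=cap('wrist');save(c,'w2.png');P=cloud(c)
z=P[...,2];m=(z>64)&(z<90)&(abs(P[...,0]-488)<45)&(abs(P[...,1]+83)<45);Q=P[m]
r=cv2.minAreaRect(Q[:,:2].astype(np.float32));print(len(Q),np.median(Q,0),r)
togo([486,-83,300],0)
E
```

```text
t: 5.65
tool_pos: [486.2, -83.1, 58.5]
ee_rot: [0.799, 0.602, -0.0, 0.0]
contact_force: [0.5, -0.1, -0.5]
width: 22.3
gripper_force: 0.0
t: 6.23
tool_pos: [489.3, -82.9, 229.1]
ee_rot: [0.799, 0.602, 0.003, 0.003]
contact_force: [1.6, 0.4, -0.5]
width: 46.0
gripper_force: 0.0
584 [484.44087618 -82.65189659  71.61975262] ((484.25506591796875, -83.46683502197266), (14.455103874206543, 45.35884094238281), 45.48224639892578)
tcp [488.2 -83.1 226.5] shift units [-0.02 -0.06 -2.45]
tool x [0.276 0.961 0.001] y [ 0.961 -0.276  0.006] z [ 0.006 -0.001 -1.   ]
y yaw -16.0 turn units about tool z -2.67 j7 -0.3581277753485616
```

View pics/w2.png

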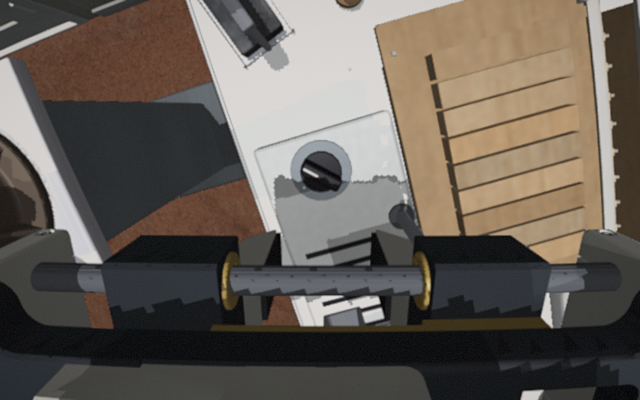

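Run:
```python
from h import *
a=cap('scene')
print('scene crop px',(proj(a,[[486,-83,30],[486,-83,50],[486,-83,74],[486,-83,116]])-[270,170])*4)
c=cap('wrist');s=env.read_state();m=R.from_quat(s['ee_rot']).as_matrix();t=np.array(s['tool_pos'])
print(np.linalg.inv(c['T']).round(2)); print('cam in tool',m.T@(np.linalg.inv(c['T'])[:3,3]-t))
for d in(-50,-11,0,8,100,170): print(d,proj(c,t+m[:,2]*d), proj(c,t+m[:,2]*d+m[:,1]*23))
print(proj(c,[485,-83,74]))
P=cloud(c)
for uv in [(262,262),(270,290),(385,262),(395,290),(320,280)]: print(uv,m.T@(P[uv[1],uv[0]]-t))
```

```text
scene crop px [[245.5450995  214.64899743]
 [246.3782694  193.76361037]
 [247.39973606 168.12682453]
 [249.246289   121.69419556]]
[[ 9.6000e-01 -2.7000e-01 -7.0000e-02  5.0559e+02]
 [-2.8000e-01 -9.3000e-01 -2.6000e-01 -1.5030e+01]
 [ 0.0000e+00  2.7000e-01 -9.6000e-01  4.0740e+02]
 [ 0.0000e+00  0.0000e+00  0.0000e+00  1.0000e+00]]
cam in tool [ 7.08889763e+01 -3.89055276e-03 -1.84047905e+02]
-50 [[325.0391064  270.47842096]] [[376.4238043  270.32209723]]
-11 [[325.01694344 237.23651303]] [[366.10503952 237.16718521]]
0 [[325.01231598 230.14021951]] [[363.89559424 230.08387393]]
8 [[325.00927068 225.4396492 ]] [[362.43082624 225.39096268]]
100 [[324.98628974 189.14618585]] [[351.08944227 189.13534091]]
170 [[324.97667759 173.50806837]] [[346.18612085 173.50438984]]
[[323.87894756 177.49109436]]
(262, 262) [ 10.45652683 -25.34060621 -62.69947895]
(270, 290) [  25.88144699  -13.98837653 -109.40824213]
(385, 262) [  9.34247547  24.54515762 -60.55152875]
(395, 290) [  26.05553293   17.70846186 -109.80603432]
(320, 280) [  27.92622619   -1.29376275 -107.93098257]
```

```bash
python3 -m creep '[[[-0.06,0,0,0,0,1],[0,0,0,0,0,1],[0,0,0,0,0,1],[0,0,1,0,0,0],[0,0,1,0,0,0],[0,0,1,0,0,0],[0,0,1,0,0,0],[0,0,1,0,0,0],[0,0,0.6,0,0,0],[0,0,0,0,0,0],[0,0,0,0,0,0],[0,0,0,0,0,0]]]' 0
python3 - <<'E'
from h import *
c=cap('wrist');a=cap('scene');s=env.read_state();m=R.from_quat(s['ee_rot']).as_matrix();t=np.array(s['tool_pos'])
togo([486,-83,58],-33)
L=(cloud(c)-t)@m
for v in range(170,250,8): print(v,[ (L[v,u].round().tolist()) for u in (215,235,250,325,400,420)])
i=np.hstack([cv2.resize(a['color'][170:270,270:370],(400,400)),c['color'][100:300,220:420].repeat(2,0).repeat(2,1)])
cv2.imwrite('pics/d2.png',i[...,::-1])
E
```

```text
t: 7.38
tool_pos: [486.0, -84.7, 56.0]
ee_rot: [0.883, 0.469, 0.0, -0.0]
contact_force: [-0.1, 1.0, 0.1]
width: 91.7
gripper_force: 0.0
tcp [486.7 -84.9  56.7] shift units [ 0.04 -0.05 -0.04]
tool x [0.559 0.829 0.001] y [ 0.829 -0.559  0.002] z [ 0.002 -0.    -1.   ]
y yaw -34.0 turn units about tool z -0.17 j7 -0.7879309111047524
170 [[25.0, -83.0, 60.0], [25.0, -68.0, 59.0], [25.0, -57.0, 59.0], [31.0, -1.0, 23.0], [31.0, 47.0, 28.0], [30.0, 60.0, 29.0]]
178 [[19.0, -83.0, 58.0], [19.0, -68.0, 58.0], [19.0, -57.0, 59.0], [26.0, -1.0, 23.0], [25.0, 47.0, 28.0], [25.0, 60.0, 28.0]]
186 [[12.0, -84.0, 59.0], [12.0, -69.0, 60.0], [19.0, -51.0, 31.0], [23.0, -1.0, 15.0], [20.0, 48.0, 30.0], [20.0, 61.0, 29.0]]
194 [[6.0, -85.0, 60.0], [13.0, -62.0, 32.0], [14.0, -51.0, 29.0], [18.0, -1.0, 15.0], [14.0, 48.0, 29.0], [14.0, 61.0, 29.0]]
202 [[-0.0, -86.0, 60.0], [9.0, -61.0, 28.0], [9.0, -51.0, 29.0], [13.0, -1.0, 15.0], [9.0, 48.0, 29.0], [9.0, 62.0, 29.0]]
210 [[3.0, -76.0, 30.0], [4.0, -61.0, 28.0], [3.0, -52.0, 30.0], [8.0, -1.0, 14.0], [3.0, 49.0, 29.0], [3.0, 62.0, 29.0]]
218 [[-2.0, -75.0, 27.0], [-2.0, -62.0, 29.0], [-2.0, -51.0, 27.0], [7.0, -1.0, 2.0], [-3.0, 49.0, 30.0], [-3.0, 63.0, 29.0]]
226 [[-8.0, -76.0, 29.0], [-8.0, -62.0, 28.0], [-8.0, -52.0, 29.0], [7.0, -1.0, -11.0], [-8.0, 49.0, 29.0], [-8.0, 63.0, 28.0]]
234 [[10.0, -55.0, -32.0], [8.0, -46.0, -27.0], [-14.0, -53.0, 29.0], [4.0, -1.0, -15.0], [-13.0, 49.0, 27.0], [8.0, 46.0, -27.0]]
242 [[10.0, -52.0, -41.0], [4.0, -47.0, -28.0], [-20.0, -53.0, 29.0], [-1.0, -1.0, -15.0], [-20.0, 50.0, 29.0], [6.0, 45.0, -32.0]]
```

View pics/d2.png

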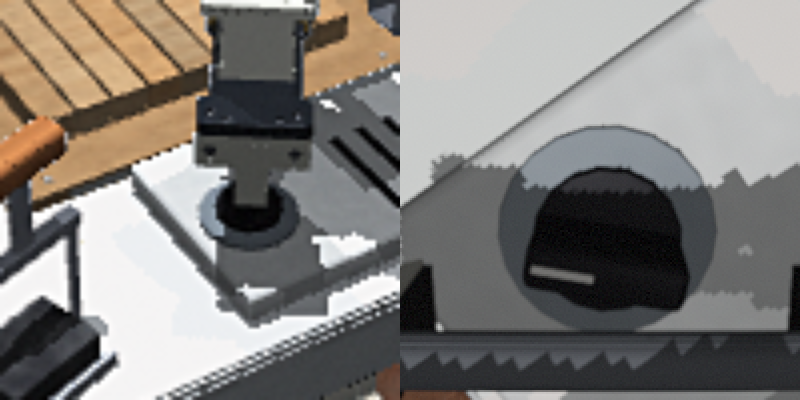

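Run:
```python
from h import *
a=cap('scene');s=env.read_state();m=R.from_quat(s['ee_rot']).as_matrix();t=np.array(s['tool_pos'])
P=cloud(a);L=(P-t)@m
for v in range(205,228,2): print(v,[L[v,u].round().tolist() for u in (328,331,334,337,340)])
print(s['width'])
```

```text
205 [[11.0, -96.0, -122.0], [4.0, -96.0, -122.0], [-4.0, -92.0, -120.0], [-11.0, -93.0, -121.0], [-19.0, -92.0, -121.0]]
207 [[11.0, -83.0, -104.0], [3.0, -87.0, -108.0], [-4.0, -85.0, -107.0], [-12.0, -84.0, -106.0], [-19.0, -86.0, -108.0]]
209 [[11.0, -89.0, -103.0], [3.0, -88.0, -103.0], [-4.0, -90.0, -105.0], [-12.0, -86.0, -102.0], [-19.0, -88.0, -104.0]]
211 [[11.0, -84.0, -92.0], [3.0, -86.0, -94.0], [-5.0, -90.0, -98.0], [-12.0, -87.0, -96.0], [-20.0, -87.0, -96.0]]
213 [[13.0, 43.0, 26.0], [3.0, -64.0, -68.0], [-5.0, -65.0, -70.0], [-14.0, 44.0, 26.0], [-22.0, 45.0, 25.0]]
215 [[12.0, 27.0, 20.0], [3.0, -66.0, -63.0], [-5.0, -64.0, -62.0], [-14.0, 33.0, 23.0], [-23.0, 33.0, 23.0]]
217 [[12.0, 14.0, 16.0], [3.0, -64.0, -54.0], [-5.0, -62.0, -53.0], [-14.0, 11.0, 11.0], [-23.0, 21.0, 20.0]]
219 [[10.0, -65.0, -48.0], [2.0, -61.0, -44.0], [-5.0, -65.0, -48.0], [-14.0, 2.0, 11.0], [-23.0, 14.0, 21.0]]
221 [[11.0, -9.0, 11.0], [3.0, -23.0, -3.0], [-6.0, -52.0, -30.0], [-14.0, -3.0, 14.0], [-23.0, -5.0, 12.0]]
223 [[11.0, -18.0, 10.0], [2.0, -26.0, 2.0], [-6.0, -14.0, 13.0], [-14.0, -16.0, 10.0], [-23.0, -3.0, 21.0]]
225 [[10.0, -25.0, 11.0], [2.0, -27.0, 9.0], [-6.0, -22.0, 12.0], [-15.0, -20.0, 14.0], [-23.0, -12.0, 21.0]]
227 [[10.0, -24.0, 19.0], [2.0, -24.0, 19.0], [-7.0, -25.0, 17.0], [-15.0, -24.0, 18.0], [-23.0, -22.0, 19.0]]
91.88421932020223
```

Both views show the fingertips about 35 mm short of where the reported TCP puts them: they end at tool z ≈ −27, not +8. That's why the fingers closed above the bar. I'll go about 34 mm lower and carry that offset from here on.

```bash
python3 -m creep '[[[0,0,0.5,0,0,0],[0,0,0.4,0,0,0],[0,0,0.2,0,0,0],[0,0,0,0,0,0],[0,0,0,0,0,0]]]' 0
python3 -m creep '[[[0,0,0,0,0,0],[0,0,0,0,0,0],[0,0,0,0,0,0],[0,0,0,0,0,0],[0,0,0,0,0,0],[0,0,0,0,0,0],[0,0,0,0,0,0],[0,0,0,0,0,0],[0,0,0,0,0,0],[0,0,0,0,0,0],[0,0,0,0,0,0],[0,0,0,0,0,0]]]' 1 20
python3 - <<'E'
from h import *
c=cap('wrist');s=env.read_state();m=R.from_quat(s['ee_rot']).as_matrix();t=np.array(s['tool_pos'])
L=(cloud(c)-t)@m
print(t,s['width'],s['gripper_force'],s['contact_force'])
for u in (282,290,298,355,363,371):
    k=[(v,L[v,u].round().tolist()) for v in range(212,250,3)]; print(u,k)
E
```

```text
t: 7.95
tool_pos: [486.0, -84.9, 23.0]
ee_rot: [0.883, 0.469, 0.0, 0.0]
contact_force: [-0.4, 0.1, -0.4]
width: 91.6
gripper_force: 0.0
t: 8.95
tool_pos: [484.3, -84.1, 22.4]
ee_rot: [0.883, 0.47, -0.001, -0.001]
contact_force: [-4.3, 2.7, 5.2]
width: 46.3
gripper_force: 20.0
[484.27104041 -84.16301538  22.42547566] 45.98154352609816 20.001043444499373 [-4.49818152  2.28806941  5.43447034]
282 [(212, [15.0, -24.0, -12.0]), (215, [13.0, -24.0, -12.0]), (218, [12.0, -24.0, -12.0]), (221, [10.0, -24.0, -11.0]), (224, [8.0, -24.0, -11.0]), (227, [6.0, -24.0, -11.0]), (230, [5.0, -24.0, -12.0]), (233, [6.0, -23.0, -19.0]), (236, [10.0, -21.0, -34.0]), (239, [10.0, -21.0, -38.0]), (242, [10.0, -20.0, -42.0]), (245, [10.0, -20.0, -45.0]), (248, [10.0, -20.0, -47.0])]
290 [(212, [15.0, -19.0, -12.0]), (215, [16.0, -19.0, -18.0]), (218, [14.0, -19.0, -19.0]), (221, [13.0, -19.0, -20.0]), (224, [11.0, -19.0, -18.0]), (227, [11.0, -18.0, -23.0]), (230, [11.0, -18.0, -27.0]), (233, [10.0, -18.0, -31.0]), (236, [11.0, -17.0, -35.0]), (239, [11.0, -17.0, -39.0]), (242, [11.0, -16.0, -42.0]), (245,
[... 812 characters left out ...]
.0, -12.0]), (215, [14.0, 20.0, -12.0]), (218, [14.0, 19.0, -18.0]), (221, [13.0, 19.0, -19.0]), (224, [12.0, 19.0, -21.0]), (227, [9.0, 19.0, -20.0]), (230, [8.0, 19.0, -19.0]), (233, [6.0, 19.0, -21.0]), (236, [5.0, 19.0, -20.0]), (239, [5.0, 19.0, -24.0]), (242, [5.0, 19.0, -28.0]), (245, [5.0, 18.0, -32.0]), (248, [5.0, 18.0, -37.0])]
371 [(212, [15.0, 24.0, -12.0]), (215, [13.0, 24.0, -11.0]), (218, [12.0, 25.0, -11.0]), (221, [10.0, 24.0, -12.0]), (224, [8.0, 25.0, -12.0]), (227, [6.0, 25.0, -11.0]), (230, [4.0, 25.0, -11.0]), (233, [3.0, 25.0, -11.0]), (236, [7.0, 23.0, -25.0]), (239, [5.0, 23.0, -25.0]), (242, [4.0, 23.0, -26.0]), (245, [2.0, 23.0, -27.0]), (248, [3.0, 22.0, -32.0])]
```

Gripped (width 46 mm, 20 N). Turning anticlockwise, watching the moment.

```bash
for k in 1; do python3 -m creep '[[[0,0,0,0,0,-0.6],[0,0,0,0,0,-0.6],[0,0,0,0,0,-0.6],[0,0,0,0,0,-0.6],[0,0,0,0,0,-0.6],[0,0,0,0,0,-0.6],[0,0,0,0,0,0],[0,0,0,0,0,0]]]'; done; python3 -c "
from h import *
s=env.read_state();print(s['ft_torque'],s['width']);togo([484,-84,22],0)"
python3 -m creep '[[[0,0,0,0,0,-0.6],[0,0,0,0,0,-0.6],[0,0,0,0,0,-0.6],[0,0,0,0,0,-0.6],[0,0,0,0,0,0],[0,0,0,0,0,0]]]'; python3 -c "
from h import *
s=env.read_state();print(s['ft_torque'],s['width']);togo([484,-84,22],0)"
```

```text
t: 9.67
tool_pos: [484.9, -84.5, 22.4]
ee_rot: [0.78, 0.626, -0.0, -0.001]
contact_force: [-4.4, 2.6, 5.2]
width: 46.2
gripper_force: 20.0
[0.63662068 0.95358076 0.07266542] 46.20336895838601
tcp [484.9 -84.5  22.4] shift units [ 0.01 -0.03  0.01]
tool x [0.217 0.976 0.   ] y [ 0.976 -0.217 -0.001] z [-0.001  0.    -1.   ]
y yaw -12.5 turn units about tool z -2.09 j7 -0.5208056164536241
t: 10.17
tool_pos: [485.4, -84.5, 22.5]
ee_rot: [0.696, 0.718, -0.0, -0.0]
contact_force: [-3.9, 3.6, 4.7]
width: 46.0
gripper_force: 20.0
[0.68373545 0.84648462 0.0520857 ] 46.0113853934292
tcp [485.4 -84.5  22.5] shift units [ 0.02 -0.04  0.02]
tool x [-0.032  1.     0.   ] y [ 1.     0.032 -0.001] z [-0.001  0.    -1.   ]
y yaw 1.8 turn units about tool z 0.3 j7 -0.3187156338790335
```

```bash
python3 -m creep '[[[0,0,0,0,0,-0.6],[0,0,0,0,0,-0.6],[0,0,0,0,0,-0.6],[0,0,0,0,0,-0.6],[0,0,0,0,0,0],[0,0,0,0,0,0]]]'; python3 -c "
from h import *
s=env.read_state();print(s['ft_torque'],s['width']);togo([484,-84,22],0)"
python3 -m creep '[[[0,0,0,0,0,-0.6],[0,0,0,0,0,-0.6],[0,0,0,0,0,-0.6],[0,0,0,0,0,-0.6],[0,0,0,0,0,0],[0,0,0,0,0,0]]]'; python3 -c "
from h import *
s=env.read_state();print(s['ft_torque'],s['width']);togo([484,-84,22],0)"
```

```text
t: 10.67
tool_pos: [486.1, -85.4, 22.4]
ee_rot: [0.601, 0.799, 0.0, 0.0]
contact_force: [0.2, -1.2, -1.4]
width: 46.5
gripper_force: 20.0
[-0.21637865 -0.19873356 -0.07083805] 46.52099704514523
tcp [486.1 -85.4  22.4] shift units [ 0.06 -0.05  0.01]
tool x [-0.278  0.961 -0.   ] y [0.961 0.278 0.   ] z [ 0. -0. -1.]
y yaw 16.1 turn units about tool z 2.69 j7 -0.11518440936359986
t: 11.17
tool_pos: [486.7, -85.0, 22.6]
ee_rot: [0.496, 0.868, 0.0, 0.001]
contact_force: [4.1, -0.2, -3.9]
width: 44.4
gripper_force: 20.0
[-0.07198396 -0.88675509 -0.05373363] 44.374292414635406
tcp [486.7 -85.   22.6] shift units [ 0.08 -0.06  0.02]
tool x [-0.508  0.861 -0.001] y [0.861 0.508 0.001] z [ 0.002  0.    -1.   ]
y yaw 30.5 turn units about tool z 5.09 j7 0.08950628034762904
```

```bash
cat > dial.py <<'E'
from h import *
c=cap('wrist');P=cloud(c);z=P[...,2]
m=(z>66)&(z<80)&(np.hypot(P[...,0]-486,P[...,1]+83)<24);Q=P[m]
r=cv2.minAreaRect(Q[:,:2].astype(np.float32));print(len(Q),Q.mean(0).round(1),r)
s=env.read_state();mm=R.from_quat(s['ee_rot']).as_matrix();print('tool y yaw',np.degrees(np.arctan2(mm[1,1],mm[0,1])))
E
python3 -c "
exec(open('dial.py').read());save(c,'w3.png');cv2.imwrite('pics/w3.png',c['color'][120:300,200:440,::-1].repeat(2,0).repeat(2,1))"
```

```text
1852 [477.  -79.9  71.1] ((481.65350341796875, -76.38622283935547), (46.649261474609375, 17.118762969970703), 28.67983627319336)
tool y yaw 30.558179713348846
```

View pics/w3.png

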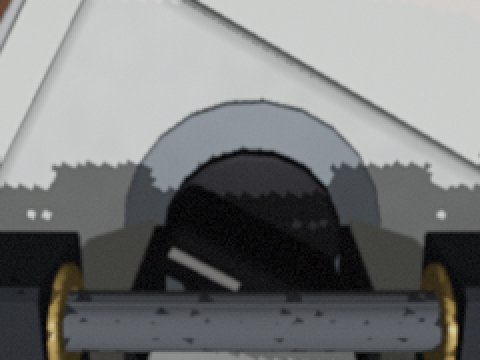

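The white mark runs about 25° across the finger line, so the bar hit its stop and the fingers slipped round it. I'll release, lift and check.

```bash
python3 -m creep '[[[0,0,0,0,0,0.5],[0,0,0,0,0,0],[0,0,0,0,0,0],[0,0,0,0,0,0],[0,0,0,0,0,0],[0,0,0,0,0,0],[0,0,-0.5,0,0,0],[0,0,-1,0,0,0],[0,0,-1,0,0,0],[0,0,-1,0,0,0],[0,0,-1,0,0,0],[0,0,-1,0,0,0],[0,0,0,0,0,0],[0,0,0,0,0,0],[0,0,0,0,0,0]]]' 0
python3 dial.py
```

```text
t: 12.47
tool_pos: [485.2, -85.2, 186.9]
ee_rot: [0.517, 0.856, -0.0, -0.0]
contact_force: [-1.4, -0.8, -0.1]
width: 91.8
gripper_force: 0.0
727 [484.1 -82.8  71.4] ((484.61260986328125, -83.3980941772461), (14.191179275512695, 45.05862045288086), 89.58650207519531)
tool y yaw 27.780311611370863
```

Bar now lies along x (yaw 0°), at its anticlockwise stop. On to the nearer carrier.

Run:
```python
from meas import *
b=cap('top');grips(b);a=cap('scene');grips(a)
togo([449.5,108,240],17.5)
```

```text
grip px [207. 187.] n 194 mean [528.3 210.  203.9] rect 528.1 210.3 [18.  61.5] long-axis yaw -78.2
grip px [250. 219.] n 199 mean [451.4 106.5 203.8] rect 451.0 106.6 [18.  63.1] long-axis yaw -71.5
grip px [220. 203.] n 162 mean [523.5 214.8 203.5] rect 523.9 213.3 [23.3 64.6] long-axis yaw -82.1
grip px [273. 207.] n 162 mean [446.7 110.6 203.6] rect 448.8 108.7 [21.2 67.8] long-axis yaw -70.0
tcp [484.8 -84.9 186.3] shift units [ 6.24  1.95 -1.79]
tool x [-0.466  0.885  0.001] y [ 0.885  0.466 -0.002] z [-0.002  0.    -1.   ]
y yaw 27.8 turn units about tool z 1.71 j7 0.26292286751920024
```

```bash
python3 -m creep '[[[0,0,-0.9,0,0,0],[0,0,-0.9,0,0,0],[0.9,0.28,0,0,0,0],[0.9,0.28,0,0,0,0],[0.9,0.28,0,0,0,0],[0.9,0.28,0,0,0,0],[0.9,0.28,0,0,0,0],[0.9,0.28,0,0,0,0],[0.84,0.27,0,0,0,0],[0,0,0,0,0,0.9],[0,0,0,0,0,0.8],[0,0,0,0,0,0],[0,0,0,0,0,0],[0,0,0,0,0,0]]]' 0
python3 - <<'E'
from meas import *
c=cap('wrist');grips(c)
togo([449.5,108,146],18)
E
```

```text
t: 13.78
tool_pos: [450.0, 107.7, 241.0]
ee_rot: [0.59, 0.808, -0.0, -0.0]
contact_force: [-0.3, -0.6, 0.6]
width: 91.9
gripper_force: 0.0
tcp [450.1 107.7 241.1] shift units [ 0.02 -0.01  3.17]
tool x [-0.304  0.953  0.   ] y [ 0.953  0.304 -0.001] z [-0.001 -0.    -1.   ]
y yaw 17.7 turn units about tool z -0.05 j7 -0.2541043672820657
```

```bash
python3 -m creep '[[[0,0,0.9,0,0,0],[0,0,0.9,0,0,0],[0,0,0.9,0,0,0],[0,0,0.45,0,0,0],[0,0,0,0,0,0],[0,0,0,0,0,0],[0,0,0,0,0,0]]]' 0
python3 -m creep '[[[0,0,0,0,0,0],[0,0,0,0,0,0],[0,0,0,0,0,0],[0,0,0,0,0,0],[0,0,0,0,0,0],[0,0,0,0,0,0],[0,0,0,0,0,0],[0,0,0,0,0,0],[0,0,0,0,0,0],[0,0,0,0,0,0],[0,0,0,0,0,0],[0,0,0,0,0,0],[0,0,0,0,0,0],[0,0,0,0,0,0]]]' 1 35
python3 - <<'E'
from h import *
togo([449.5,108,146],18)
c=cap('wrist');save(c,'w4.png')
E
```

```text
t: 14.42
tool_pos: [450.9, 108.3, 148.0]
ee_rot: [0.591, 0.807, 0.001, 0.0]
contact_force: [0.9, 0.5, 0.8]
width: 91.8
gripper_force: 0.0
t: 15.58
tool_pos: [450.2, 107.9, 147.0]
ee_rot: [0.591, 0.807, -0.0, 0.0]
contact_force: [-0.0, -0.5, -1.7]
width: 24.2
gripper_force: 34.8
tcp [450.2 107.9 147. ] shift units [ 0.01 -0.02  0.03]
tool x [-0.302  0.953 -0.   ] y [ 0.953  0.302 -0.   ] z [-0. -0. -1.]
y yaw 17.6 turn units about tool z -0.07 j7 -0.3721096556909124
```

View pics/w4.png

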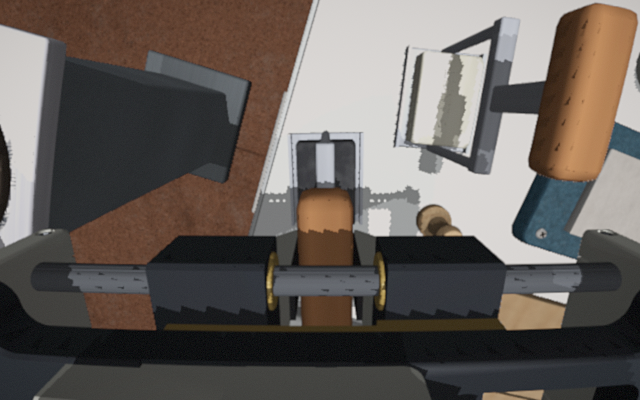

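Carrier gripped (24.2 mm wide), with the grip centred between the pads at about (326,210). Lifting, then measuring the grip's offset in the tool.

```bash
python3 -m creep '[[[0,0,-0.4,0,0,0],[0,0,-0.6,0,0,0],[0,0,-0.8,0,0,0],[0,0,-0.8,0,0,0],[0,0,-0.8,0,0,0],[0,0,-0.55,0,0,0],[0,0,0,0,0,0.8],[0,0,0,0,0,0.8],[0,0,0,0,0,0.8],[0,0,0,0,0,0.53],[0,0,0,0,0,0],[0,0,0,0,0,0],[0,0,0,0,0,0]]]'
cat > held.py <<'E'
from meas import *
def held():
    c=cap('wrist');P=cloud(c);s=env.read_state();m=R.from_quat(s['ee_rot']).as_matrix();t=np.array(s['tool_pos'])
    L=(P-t)@m; hsv=cv2.cvtColor(c['color'],cv2.COLOR_RGB2HSV)
    k=(hsv[...,0]<16)&(hsv[...,1]>120)&(abs(L[...,1])<20)&(L[...,0]>-10)&(L[...,0]<60)&(L[...,2]>-100)&(L[...,2]<0)
    Q=L[k]; print('held grip n',len(Q),'x max',np.percentile(Q[:,0],[50,95,99]).round(1),'y',np.percentile(Q[:,1],[2,50,98]).round(1),'z',np.percentile(Q[:,2],[2,10,50]).round(1))
    # crossbar/tray ahead: points deeper in z
    for lo,hi in((25,60),(60,160)):
        T=L[(abs(L[...,1])<60)&(L[...,0]>0)&(L[...,0]<75)&(L[...,2]>lo)&(L[...,2]<hi)]
        if len(T): print(lo,len(T),np.percentile(T,[2,98],axis=0).round(1).tolist(), np.median(T,0).round(1))
if __name__=='__main__': held()
E
python3 held.py; python3 -c "
from h import *
togo([405,-327.5,265],0)"
```

```text
t: 16.72
tool_pos: [450.0, 108.0, 265.3]
ee_rot: [0.706, 0.708, -0.0, -0.0]
contact_force: [0.2, 0.1, -3.2]
width: 24.0
gripper_force: 34.8
held grip n 4136 x max [22.3 35.  35.4] y [-11.9  -1.   10.2] z [-56.1 -55.6 -54.4]
25 882 [[20.1, -7.0, 26.5], [48.1, 4.6, 42.5]] [34.8 -1.2 28. ]
60 3058 [[1.0, -35.8, 114.6], [46.7, 33.8, 145.2]] [ 26.2   4.4 117.4]
tcp [450.1 108.  265.3] shift units [-1.451e+01 -1.530e+00  1.000e-02]
tool x [-0.002  1.    -0.   ] y [ 1.     0.002 -0.   ] z [-0. -0. -1.]
y yaw 0.1 turn units about tool z 0.02 j7 -0.5217844465193383
```

```bash
python3 -m creep '[[[0,-0.5,0,0,0,0],[0,-0.5,0,0,0,0],[-0.3,-0.5,0,0,0,0],[-0.6,0,0,0,0,0],[-0.9,0,0,0,0,0],[-0.9,0,0,0,0,0],[-0.9,0,0,0,0,0],[-0.9,0,0,0,0,0],[-0.9,0,0,0,0,0],[-0.9,0,0,0,0,0],[-0.9,0,0,0,0,0],[-0.9,0,0,0,0,0],[-0.9,0,0,0,0,0],[-0.9,0,0,0,0,0],[-0.9,0,0,0,0,0],[-0.9,0,0,0,0,0],[-0.9,0,0,0,0,0],[-0.9,0,0,0,0,0],[-0.9,0,0,0,0,0],[-0.9,0,0,0,0,0]]]'
python3 -m creep '[[[0,0,0,0,0,0],[0,0,0,0,0,0],[0,0,0,0,0,0],[0,0,0,0,0,0]]]'
python3 - <<'E'
from held import *
held(); togo([405,-326.5,265],0)
c=cap('wrist');save(c,'w5.png');P=cloud(c);z=P[...,2]
f=(z>150)&(z<225)&(P[...,0]>440)&(P[...,0]<620)&(P[...,1]>-500)&(P[...,1]<-160)
n,l,st,ce=cv2.connectedComponentsWithStats(f.astype(np.uint8))
for i in range(1,n):
    if st[i,4]>200:
        Q=P[l==i];print(ce[i].round(),st[i],np.percentile(Q,[1,50,99],axis=0).round(1).tolist())
E
```

```text
t: 18.43
tool_pos: [405.0, -352.3, 265.3]
ee_rot: [0.707, 0.708, -0.0, -0.0]
contact_force: [1.0, 0.5, -3.3]
width: 24.0
gripper_force: 34.8
t: 18.77
tool_pos: [405.6, -349.8, 265.5]
ee_rot: [0.706, 0.708, 0.0, -0.0]
contact_force: [0.5, 0.1, -3.4]
width: 23.9
gripper_force: 35.0
held grip n 4144 x max [21.7 34.9 35.3] y [-11.8  -0.9  10.4] z [-55.6 -55.1 -53.8]
25 1243 [[3.6, -6.3, 27.6], [48.3, 58.2, 58.9]] [32.3  2.1 29.5]
60 3416 [[1.0, -35.6, 63.3], [47.0, 54.8, 145.9]] [ 24.1  12.3 117.5]
tcp [ 405.6 -349.8  265.6] shift units [ 0.78 -0.02  0.02]
tool x [-0.002  1.     0.   ] y [1.    0.002 0.   ] z [ 0.  0. -1.]
y yaw 0.1 turn units about tool z 0.02 j7 0.4773105998085705
[480. 115.] [  390     0   173   264 23546] [[459.1, -396.4, 170.9], [522.3, -302.4, 201.7], [568.9, -204.8, 210.0]]
[508. 310.] [499 294  21  36 542] [[556.7, -466.7, 201.0], [563.9, -446.7, 203.6], [571.2, -431.8, 205.3]]
```

View pics/w5.png

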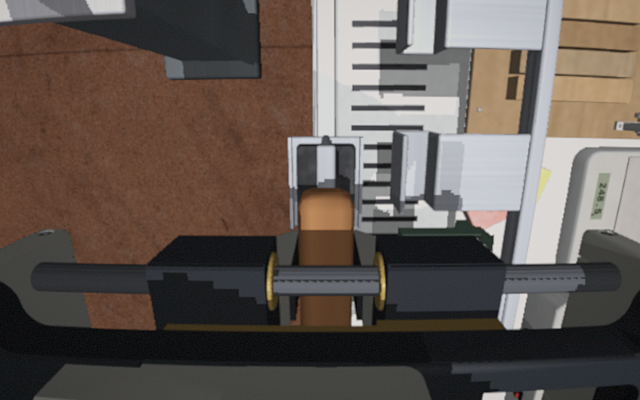

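Hook 1 is at about (460,170), lip at u≈405; hook 0 is at the top, around (470,25). Taking hook 1's centre from this view.

```bash
cat > hk.py <<'E'
from h import *
def hk(y0):
    c=cap('wrist');P=cloud(c);z=P[...,2];x=P[...,0];y=P[...,1]
    arm=(z>196)&(z<214)&(x>500)&(x<560)&(abs(y-y0)<50); print('arm y',np.percentile(y[arm],[1,99]).round(1),arm.sum(),'x min',np.percentile(x[(z>196)&(z<210)&(x>475)&(x<530)&(abs(y-y0)<25)],[1,3]).round(1))
    lip=(z>204)&(z<222)&(x>445)&(x<480)&(abs(y-y0)<50); print('lip y',np.percentile(y[lip],[2,98]).round(1),'x',np.percentile(x[lip],[2,50,98]).round(1),lip.sum())
    fl=(z>168)&(z<180)&(x>455)&(x<505)&(abs(y-y0)<40); print('floor x',np.percentile(x[fl],[2,98]).round(1),'y',np.percentile(y[fl],[2,98]).round(1),fl.sum())
E
python3 -m creep '[[[0.4,0,0,0,0,0],[0.38,0,0,0,0,0],[0,0,0,0,0,0],[0,0,0,0,0,0],[0,0,0,0,0,0]]]'
python3 -c "
from hk import *
hk(-327);togo([405,-326.5,265],0)"
```

```text
t: 19.28
tool_pos: [405.3, -327.5, 265.8]
ee_rot: [0.707, 0.707, -0.0, 0.0]
contact_force: [-0.0, -0.4, -3.2]
width: 23.5
gripper_force: 35.0
arm y [-369.3 -282.1] 5854 x min [488.3 488.6]
lip y [-352.2 -299.3] x [459.9 461.4 463.9] 470
floor x [460.  489.7] y [-356.6 -298.9] 1659
tcp [ 405.2 -327.8  265.7] shift units [ 0.04 -0.01  0.02]
tool x [-0.     1.    -0.001] y [1. 0. 0.] z [ 0.    -0.001 -1.   ]
y yaw 0.0 turn units about tool z 0.0 j7 0.44641357191343395
```

```bash
python3 -m creep '[[[0,0.4,0,0,0,0],[0,0.5,0,0,0,0],[0,0.5,0,0,0,0],[0,0.5,0,0,0,0],[0,0.35,0,0,0,0],[0,0.17,0,0,0,0],[0,0,0,0,0,0],[0,0,0,0,0,0],[0,0,0,0,0,0],[0,0,0,0,0,0],[0,0,0,0,0,0],[0,0,0,0,0,0]]]'
python3 -m creep '[[[0,0,0.3,0,0,0],[0,0,0.3,0,0,0],[0,0,0.3,0,0,0],[0,0,0,0,0,0],[0,0,0,0,0,0],[0,0,0,0,0,0]]]'
python3 -m creep '[[[0,0,0.2,0,0,0],[0,0,0.2,0,0,0],[0,0,0.2,0,0,0],[0,0,0,0,0,0],[0,0,0,0,0,0],[0,0,0,0,0,0]]]'
python3 -c "
from h import *
togo([478,-327.6,214],0)"
```

```text
t: 20.33
tool_pos: [477.4, -327.8, 265.7]
ee_rot: [0.707, 0.707, -0.0, 0.0]
contact_force: [0.7, 0.0, -3.8]
width: 23.9
gripper_force: 35.0
t: 20.83
tool_pos: [477.9, -327.6, 238.5]
ee_rot: [0.707, 0.707, 0.0, -0.0]
contact_force: [0.4, 0.3, -3.2]
width: 23.4
gripper_force: 35.0
t: 21.33
tool_pos: [477.9, -327.6, 220.6]
ee_rot: [0.707, 0.707, 0.0, 0.0]
contact_force: [0.2, -0.0, -3.7]
width: 23.8
gripper_force: 35.0
tcp [ 477.9 -327.6  220.6] shift units [-0.    0.    0.22]
tool x [-0.  1. -0.] y [1. 0. 0.] z [ 0. -0. -1.]
y yaw 0.0 turn units about tool z 0.0 j7 0.3253053075866801
```

```bash
python3 -m creep '[[[0,0,0.12,0,0,0],[0,0,0.1,0,0,0],[0,0,0,0,0,0],[0,0,0,0,0,0],[0,0,0,0,0,0]]]'
python3 -m creep '[[[0,0,0.05,0,0,0],[0,0,0,0,0,0],[0,0,0,0,0,0]]]'
python3 -c "
from held import *
held()"
```

```text
t: 21.75
tool_pos: [477.9, -327.6, 214.0]
ee_rot: [0.707, 0.707, 0.0, 0.0]
contact_force: [-0.1, 0.5, -2.7]
width: 23.7
gripper_force: 35.0
t: 22.0
tool_pos: [478.0, -327.6, 212.6]
ee_rot: [0.707, 0.707, 0.0, 0.0]
contact_force: [0.1, -0.6, -2.6]
width: 23.6
gripper_force: 35.0
held grip n 4045 x max [21.8 34.9 35.3] y [-11.7  -0.9  10.4] z [-55.8 -55.1 -53.9]
25 1272 [[16.7, -14.6, 27.4], [46.3, 11.0, 41.9]] [28.4 -1.1 29.4]
60 2170 [[4.0, -36.2, 114.2], [43.7, 34.0, 146.1]] [ 28.6  -0.4 121.1]
```

Still carrying the weight; lowering in small steps until it's taken.

```bash
for i in 1; do python3 -m creep '[[[0,0,0.05,0,0,0],[0,0,0,0,0,0],[0,0,0,0,0,0]]]'|grep -E 'pos|contact'; python3 -m creep '[[[0,0,0.05,0,0,0],[0,0,0,0,0,0],[0,0,0,0,0,0]]]'|grep -E 'pos|contact'; python3 -m creep '[[[0,0,0.05,0,0,0],[0,0,0,0,0,0],[0,0,0,0,0,0]]]'|grep -E 'pos|contact'; done
```

```text
tool_pos: [478.2, -328.2, 212.2]
contact_force: [-1.6, -1.3, 7.2]
tool_pos: [478.5, -329.2, 211.8]
contact_force: [-3.6, -2.0, 14.5]
tool_pos: [478.8, -329.6, 211.6]
contact_force: [-5.7, -2.2, 23.5]
```

```bash
python3 -m creep '[[[0,0,-0.11,0,0,0],[0,0,0,0,0,0],[0,0,0,0,0,0]]]'
python3 -m creep '[[[0,0,0,0,0,0],[0,0,0,0,0,0],[0,0,0,0,0,0],[0,0,0,0,0,0],[0,0,0,0,0,0],[0,0,0,0,0,0],[0,0,0,0,0,0],[0,0,0,0,0,0],[0,0,0,0,0,0],[0,0,0,0,0,0],[0,0,-0.4,0,0,0],[0,0,-0.8,0,0,0],[0,0,-0.9,0,0,0],[0,0,-0.9,0,0,0],[0,0,-0.9,0,0,0],[0,0,0,0,0,0],[0,0,0,0,0,0]]]' 0
python3 - <<'E'
from meas import *
a=cap('scene');grips(a);b=cap('top');grips(b)
togo([526,212,300],13)
E
```

```text
t: 23.05
tool_pos: [478.2, -327.8, 211.8]
ee_rot: [0.707, 0.707, 0.0, 0.001]
contact_force: [-1.1, -1.0, 6.5]
width: 24.0
gripper_force: 35.0
t: 24.47
tool_pos: [478.7, -327.8, 329.9]
ee_rot: [0.707, 0.707, 0.0, 0.002]
contact_force: [0.2, -0.3, -1.7]
width: 92.0
gripper_force: 0.0
grip px [407. 133.] n 55 mean [ 472.5 -308.7  268.7] rect 474.0 -309.0 [20.7 34. ] long-axis yaw -85.6
grip px [220. 203.] n 162 mean [523.6 214.7 203.5] rect 524.2 213.3 [22.1 64.7] long-axis yaw -77.5
grip px [207. 187.] n 191 mean [528.5 209.4 203.8] rect 528.7 210.3 [18.1 63.1] long-axis yaw -78.7
grip px [430. 206.] n 65 mean [ 477.8 -310.1  269.4] rect 479.0 -309.8 [27.2 16. ] long-axis yaw 84.2
tcp [ 477.5 -327.5  327.5] shift units [17.98  1.62  0.92]
tool x [-0.  1.  0.] y [ 1.     0.    -0.001] z [-0.001  0.    -1.   ]
y yaw 0.0 turn units about tool z -2.17 j7 0.3632231653163903
```

Hung: grip top at 269 mm, as expected. Now the second carrier.

```bash
python3 -m creep '[[[0.6,0,0,0,0,0],[0.9,0,0,0,0,0],[0.9,0,0,0,0,0],[0.9,0,0,0,0,0],[0.9,0,0,0,0,0],[0.9,0,0,0,0,0],[0.9,0,0,0,0,0],[0.9,0,0,0,0,0],[0.9,0,0,0,0,0],[0.9,0,0,0,0,0],[0.9,0,0,0,0,0],[0.9,0,0,0,0,0],[0.9,0,0,0,0,0],[0.9,0.2,0,0,0,0],[0.9,0.2,0,0,0,0],[0.9,0.2,0,0,0,0],[0.9,0.3,0,0,0,0],[0.9,0.3,0,0,0,0],[0.9,0.3,0,0,0,0],[0.9,0.12,0,0,0,0]]]' 0
python3 -m creep '[[[0,0,0,0,0,-0.7],[0,0,0,0,0,-0.7],[0,0,0,0,0,-0.6],[0,0,0.5,0,0,0],[0,0,0.9,0,0,0],[0,0,0.9,0,0,0],[0,0,0,0,0,0],[0,0,0,0,0,0],[0,0,0,0,0,0]]]'
python3 - <<'E'
from meas import *
a=cap('scene');grips(a);b=cap('top');grips(b)
c=cap('wrist');grips(c)
togo([526,212,146],12)
E
```

```text
t: 26.23
tool_pos: [526.8, 204.0, 326.5]
ee_rot: [0.707, 0.707, -0.001, -0.0]
contact_force: [1.0, -0.3, 0.1]
width: 91.9
gripper_force: 0.0
t: 26.98
tool_pos: [526.6, 203.7, 260.0]
ee_rot: [0.629, 0.777, 0.0, -0.0]
contact_force: [0.4, -0.3, -0.3]
width: 91.8
gripper_force: 0.0
grip px [410. 133.] n 81 mean [ 471.7 -316.9  268.7] rect 470.6 -319.5 [54.3 19.2] long-axis yaw 84.3
grip px [216. 205.] n 102 mean [521.7 225.4 203.6] rect 522.3 224.4 [19.3 43.1] long-axis yaw -75.9
grip px [439. 206.] n 88 mean [ 477.6 -329.9  269. ] rect 478.0 -328.9 [14.2 52.3] long-axis yaw -86.8
grip px [317. 174.] n 105 mean [515.5 223.6 200.4] rect 515.4 224.1 [ 6.  40.7] long-axis yaw -84.8
grip px [341. 171.] n 107 mean [532.7 229.8 200.2] rect 533.2 228.3 [ 7.6 41.6] long-axis yaw -67.7
tcp [527.  204.  260.7] shift units [0.27 0.01 3.82]
tool x [-0.208  0.978  0.001] y [0.978 0.208 0.002] z [ 0.002  0.001 -1.   ]
y yaw 12.0 turn units about tool z 0.0 j7 -0.5297838476089003
```

```bash
python3 -m creep '[[[0.27,0,0,0,0,0],[0,0,0.9,0,0,0],[0,0,0.9,0,0,0],[0,0,0.9,0,0,0],[0,0,0.7,0,0,0],[0,0,0.4,0,0,0],[0,0,0,0,0,0],[0,0,0,0,0,0],[0,0,0,0,0,0]]]' 0
python3 -m creep '[[[0,0,0,0,0,0],[0,0,0,0,0,0],[0,0,0,0,0,0],[0,0,0,0,0,0],[0,0,0,0,0,0],[0,0,0,0,0,0],[0,0,0,0,0,0],[0,0,0,0,0,0],[0,0,0,0,0,0],[0,0,0,0,0,0],[0,0,0,0,0,0],[0,0,0,0,0,0],[0,0,0,0,0,0],[0,0,0,0,0,0]]]' 1 35
python3 -m creep '[[[0,0,-0.4,0,0,0],[0,0,-0.6,0,0,0],[0,0,-0.8,0,0,0],[0,0,-0.8,0,0,0],[0,0,-0.8,0,0,0],[0,0,-0.55,0,0,0],[0,0,0,0,0,0.5],[0,0,0,0,0,0.5],[0,0,0,0,0,0.5],[0,0,0,0,0,0.5],[0,0,0,0,0,0],[0,0,0,0,0,0],[0,0,0,0,0,0]]]'
python3 held.py; python3 -c "
from h import *
togo([405,-208,265],0)"
```

```text
t: 27.88
tool_pos: [525.5, 212.3, 146.8]
ee_rot: [0.629, 0.777, 0.001, 0.0]
contact_force: [0.4, -0.0, 0.3]
width: 91.6
gripper_force: 0.0
t: 29.05
tool_pos: [524.7, 211.2, 145.1]
ee_rot: [0.629, 0.777, -0.0, 0.0]
contact_force: [0.4, -1.0, -1.2]
width: 23.5
gripper_force: 35.0
t: 30.13
tool_pos: [524.5, 211.4, 263.9]
ee_rot: [0.706, 0.708, -0.0, -0.0]
contact_force: [-0.5, 0.2, -3.8]
width: 23.4
gripper_force: 35.0
held grip n 4196 x max [22.  34.9 35.3] y [-11.8  -1.   10.1] z [-58.3 -57.8 -56.6]
25 794 [[19.8, -6.3, 25.1], [48.1, 5.2, 47.3]] [35.1 -0.5 25.9]
60 3090 [[1.0, -34.4, 111.0], [46.3, 35.3, 142.8]] [ 25.8   5.4 113.8]
tcp [524.6 211.4 263.9] shift units [-13.97  -4.01  -0.04]
tool x [-0.002  1.    -0.   ] y [ 1.     0.002 -0.   ] z [-0. -0. -1.]
y yaw 0.1 turn units about tool z 0.02 j7 -0.7313573754711523
```

```bash
python3 -m creep '[[[-0.3,-0.5,0,0,0,0],[-0.6,-0.7,0,0,0,0],[-0.8,-0.7,0,0,0,0],[-0.8,-0.7,0,0,0,0],[-0.8,-0.7,0,0,0,0],[-0.8,-0.7,0,0,0,0],[-0.9,0,0,0,0,0],[-0.9,0,0,0,0,0],[-0.9,0,0,0,0,0],[-0.9,0,0,0,0,0],[-0.9,0,0,0,0,0],[-0.9,0,0,0,0,0],[-0.9,0,0,0,0,0],[-0.9,0,0,0,0,0],[-0.9,0,0,0,0,0],[-0.9,0,0,0,0,0],[-0.6,0,0,0,0,0],[-0.27,0,0,0,0,0],[0,0,0,0,0,0],[0,0,0,0,0,0]]]'
python3 -m creep '[[[0,0,0,0,0,0],[0,0,0,0,0,0],[0,0,0,0,0,0]]]'
python3 -c "
from hk import *
hk(-208);togo([477.5,-208,265],0)"
```

```text
t: 31.85
tool_pos: [404.8, -206.7, 263.7]
ee_rot: [0.707, 0.707, 0.0, -0.0]
contact_force: [-0.1, 1.6, -3.1]
width: 23.9
gripper_force: 35.0
t: 32.1
tool_pos: [404.9, -206.6, 263.9]
ee_rot: [0.706, 0.708, 0.0, 0.0]
contact_force: [-0.4, 0.8, -3.0]
width: 24.2
gripper_force: 35.0
arm y [-250.9 -162.3] 5965 x min [487.3 487.6]
lip y [-230.5 -179.2] x [458.8 460.3 462.9] 461
floor x [458.9 488.7] y [-236.8 -178.6] 1709
tcp [ 404.9 -206.8  263.9] shift units [-0.04  2.42 -0.04]
tool x [-0.002  1.    -0.   ] y [1.    0.002 0.   ] z [ 0. -0. -1.]
y yaw 0.1 turn units about tool z 0.02 j7 0.28078476765425947
```

```bash
python3 -m creep '[[[-0.03,0.4,0,0,0,0],[0,0.5,0,0,0,0],[0,0.5,0,0,0,0],[0,0.5,0,0,0,0],[0,0.35,0,0,0,0],[0,0.15,0,0,0,0],[0,0,0,0,0,0],[0,0,0,0,0,0],[0,0,0,0,0,0],[0,0,0,0,0,0],[0,0,0,0,0,0]]]'
python3 -m creep '[[[0,0,0.3,0,0,0],[0,0,0.3,0,0,0],[0,0,0.3,0,0,0],[0,0,0,0,0,0],[0,0,0,0,0,0]]]'
python3 -m creep '[[[0,0,0.2,0,0,0],[0,0,0.2,0,0,0],[0,0,0.2,0,0,0],[0,0,0,0,0,0],[0,0,0,0,0,0],[0,0,0,0,0,0]]]'
python3 -m creep '[[[0,0,0.12,0,0,0],[0,0,0.08,0,0,0],[0,0,0,0,0,0],[0,0,0,0,0,0],[0,0,0,0,0,0]]]'
```

```text
t: 33.07
tool_pos: [476.3, -208.9, 263.9]
ee_rot: [0.707, 0.707, -0.0, 0.0]
contact_force: [0.6, -0.3, -2.5]
width: 23.9
gripper_force: 35.0
t: 33.48
tool_pos: [476.1, -208.5, 235.7]
ee_rot: [0.707, 0.707, -0.0, -0.001]
contact_force: [0.5, 0.0, -4.6]
width: 23.7
gripper_force: 35.0
t: 33.98
tool_pos: [476.9, -208.6, 218.8]
ee_rot: [0.707, 0.707, 0.0, 0.0]
contact_force: [0.3, -0.1, -2.9]
width: 23.9
gripper_force: 35.0
t: 34.4
tool_pos: [476.8, -208.7, 212.8]
ee_rot: [0.707, 0.707, -0.0, 0.0]
contact_force: [0.4, -0.1, -3.3]
width: 23.6
gripper_force: 35.0
```

```bash
python3 -m creep '[[[0,0,0.05,0,0,0],[0,0,0,0,0,0],[0,0,0,0,0,0]]]'|grep -E 'pos|contact'; python3 -m creep '[[[0,0,0.05,0,0,0],[0,0,0,0,0,0],[0,0,0,0,0,0]]]'|grep -E 'pos|contact'
```

```text
tool_pos: [476.7, -208.7, 211.2]
contact_force: [0.8, 0.0, -4.3]
tool_pos: [477.0, -208.6, 210.0]
contact_force: [-0.6, 0.9, -0.6]
```

Floor just reached (−3.5 → −0.6 N). Releasing.

```bash
python3 -m creep '[[[0,0,0.02,0,0,0],[0,0,0,0,0,0],[0,0,0,0,0,0],[0,0,0,0,0,0],[0,0,0,0,0,0],[0,0,0,0,0,0],[0,0,0,0,0,0],[0,0,0,0,0,0],[0,0,0,0,0,0],[0,0,0,0,0,0],[0,0,-0.4,0,0,0],[0,0,-0.8,0,0,0],[0,0,-0.9,0,0,0],[0,0,-0.9,0,0,0],[0,0,0,0,0,0],[0,0,0,0,0,0]]]' 0
python3 -m creep '[[[0,-0.6,0,0,0,0],[0,-0.8,0,0,0,0],[0,-0.8,0,0,0,0],[0.5,0,0,0,0,0],[0.9,0,0,0,0,0],[0.9,0,0,0,0,0],[0.9,0,0,0,0,0],[0.9,0,0,0,0,0],[0.9,0,0,0,0,0],[0.9,0,0,0,0,0],[0.9,0,0,0,0,0],[0.9,0,0,0,0,0],[0.9,0,0,0,0,0],[0,0,0,0,0,0],[0,0,0,0,0,0],[0,0,0,0,0,0]]]'
python3 - <<'E'
from meas import *
a=cap('scene');grips(a);b=cap('top');grips(b)
i=np.hstack([cv2.resize(a['color'][60:260,270:470],(400,400)),cv2.resize(b['color'][150:250,290:490],(400,200)).repeat(2,0)])
cv2.imwrite('pics/h1.png',i[...,::-1])
E
```

```text
t: 36.23
tool_pos: [477.6, -208.8, 300.5]
ee_rot: [0.707, 0.707, 0.001, 0.001]
contact_force: [-0.3, -0.3, -0.1]
width: 91.7
gripper_force: 0.0
t: 37.57
tool_pos: [410.3, 48.5, 298.3]
ee_rot: [0.707, 0.707, -0.001, -0.0]
contact_force: [-0.2, -0.0, 0.4]
width: 92.0
gripper_force: 0.0
grip px [411. 132.] n 95 mean [ 471.5 -322.2  268.5] rect 471.5 -322.8 [64.4 19.5] long-axis yaw 86.7
grip px [376. 144.] n 114 mean [ 472.1 -203.2  268.3] rect 472.9 -205.2 [19.  62.9] long-axis yaw -89.5
grip px [384. 206.] n 140 mean [ 477.5 -205.3  269. ] rect 477.2 -205.5 [59.1 13.7] long-axis yaw 89.9
grip px [437. 206.] n 127 mean [ 477.8 -325.3  269. ] rect 478.9 -326.1 [60.4 15.8] long-axis yaw 87.2
```

View pics/h1.png

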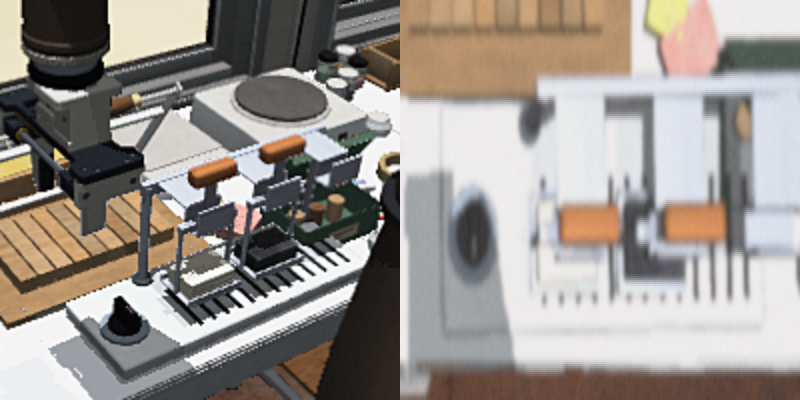

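Both carriers hang upright on hooks 0 and 1 (grips at crop (212,172) and (283,150)), and no carrier is left on the bench. The dial bar is still along x, so still off. Back to the dial for the clockwise turn.

```bash
python3 -m creep '[[[-0.6,0.4,0,0,0,0],[-0.8,0.5,0,0,0,0],[-0.8,0.5,0,0,0,0],[-0.8,0.5,0,0,0,0],[-0.8,0.5,0,0,0,0],[-0.62,0.12,0,0,0,0],[0,0,0.8,0,0,0],[0,0,0.9,0,0,0],[0,0,0.9,0,0,0],[0,0,0.9,0,0,0],[0,0,0.9,0,0,0],[0,0,0.9,0,0,0],[0,0,0.9,0,0,0],[0,0,0,0,0,0],[0,0,0,0,0,0],[0,0,0,0,0,0]]]' 0
python3 dial.py; python3 -c "
from h import *
togo([485.5,-84,22.5],0)"
```

```text
t: 39.0
tool_pos: [487.0, -83.7, 114.3]
ee_rot: [0.707, 0.707, 0.0, 0.0]
contact_force: [0.5, 0.6, 0.6]
width: 91.8
gripper_force: 0.0
1204 [484.4 -82.2  71.4] ((484.5339660644531, -82.6954574584961), (44.530941009521484, 13.731905937194824), 0.14068925380706787)
tool y yaw -0.03857466149204293
tcp [487.5 -83.7 114.7] shift units [-0.01 -0.07  3.07]
tool x [ 0.001  1.    -0.   ] y [ 1.    -0.001  0.002] z [ 0.002 -0.    -1.   ]
y yaw -0.0 turn units about tool z -0.01 j7 -0.21477791554573097
```

```bash
python3 -m creep '[[[0,-0.06,0.9,0,0,0],[0,0,0.9,0,0,0],[0,0,0.7,0,0,0],[0,0,0.4,0,0,0],[0,0,0.14,0,0,0],[0,0,0,0,0,0],[0,0,0,0,0,0]]]' 0
python3 -m creep '[[[0,0,0,0,0,0],[0,0,0,0,0,0],[0,0,0,0,0,0],[0,0,0,0,0,0],[0,0,0,0,0,0],[0,0,0,0,0,0],[0,0,0,0,0,0],[0,0,0,0,0,0],[0,0,0,0,0,0],[0,0,0,0,0,0],[0,0,0,0,0,0],[0,0,0,0,0,0]]]' 1 20
python3 -m creep '[[[0,0,0,0,0,0.6],[0,0,0,0,0,0.6],[0,0,0,0,0,0.6],[0,0,0,0,0,0.6],[0,0,0,0,0,0.6],[0,0,0,0,0,0.6],[0,0,0,0,0,0.6],[0,0,0,0,0,0.6],[0,0,0,0,0,0.6],[0,0,0,0,0,0.6],[0,0,0,0,0,0.6],[0,0,0,0,0,0.4],[0,0,0,0,0,0],[0,0,0,0,0,0]]]'
python3 -m creep '[[[0,0,0,0,0,0],[0,0,0,0,0,0],[0,0,0,0,0,0],[0,0,0,0,0,0],[0,0,0,0,0,0],[0,0,0,0,0,0],[0,0,-0.5,0,0,0],[0,0,-0.9,0,0,0],[0,0,-0.9,0,0,0],[0,0,-0.9,0,0,0],[0,0,0,0,0,0],[0,0,0,0,0,0]]]' 0
python3 dial.py
```

```text
t: 39.63
tool_pos: [485.7, -83.4, 23.2]
ee_rot: [0.707, 0.707, 0.001, 0.001]
contact_force: [-0.7, -0.0, -0.4]
width: 92.0
gripper_force: 0.0
t: 40.63
tool_pos: [485.2, -83.2, 22.1]
ee_rot: [0.707, 0.707, 0.0, 0.0]
contact_force: [5.2, 0.4, -1.4]
width: 45.3
gripper_force: 20.0
t: 41.8
tool_pos: [484.8, -83.1, 22.0]
ee_rot: [0.913, 0.407, 0.0, 0.0]
contact_force: [2.7, -0.2, 0.6]
width: 45.5
gripper_force: 20.0
t: 42.8
tool_pos: [485.6, -83.5, 119.3]
ee_rot: [0.914, 0.407, 0.001, 0.001]
contact_force: [-0.6, -0.0, 0.8]
width: 91.7
gripper_force: 0.0
1160 [485.1 -82.5  71.4] ((484.66387939453125, -82.93666076660156), (13.618942260742188, 45.621761322021484), 47.69237518310547)
tool y yaw -42.00675232192949
```

Bar turned to −42°. I'll regrip across it, offset 10 mm away from the hung carrier.

```bash
python3 -m creep '[[[0,0,0,0,0,-1],[0,0,0,0,0,-1],[0,0,0,0,0,-1],[0,0,0,0,0,-1],[0,0,0,0,0,-1],[0,0,0,0,0,-1],[0,0,0,0,0,-1],[0,0,0,0,0,-1],[0,0,0,0,0,-1],[0,0,0,0,0,-1],[0,0,0,0,0,-1],[0,0,0,0,0,-1],[0,0,0,0,0,-1],[0,0,0,0,0,-1],[0,0,0,0,0,-1],[0.33,0,0,0,0,0],[0,0,0,0,0,0],[0,0,0,0,0,0]]]' 0
python3 -c "
from h import *
m=R.from_quat(env.read_state()['ee_rot']).as_matrix()
togo(np.array([485,-83.3,22.5])+10*m[:,0]*[1,1,0],47.7)"
```

```text
t: 44.35
tool_pos: [476.1, -76.1, 117.3]
ee_rot: [0.36, 0.933, -0.0, -0.001]
contact_force: [-1.0, -0.6, 0.7]
width: 91.8
gripper_force: 0.0
tcp [476.1 -76.1 117.3] shift units [-0.05  0.02  3.16]
tool x [-0.741  0.671  0.001] y [ 0.671  0.741 -0.001] z [-0.001  0.    -1.   ]
y yaw 47.9 turn units about tool z 0.03 j7 0.5408691555740055
```

```bash
python3 -m creep '[[[0,0,0.9,0,0,0],[0,0,0.9,0,0,0],[0,0,0.8,0,0,0],[0,0,0.4,0,0,0],[0,0,0.16,0,0,0],[0,0,0,0,0,0],[0,0,0,0,0,0]]]' 0
python3 -m creep '[[[0,0,0,0,0,0],[0,0,0,0,0,0],[0,0,0,0,0,0],[0,0,0,0,0,0],[0,0,0,0,0,0],[0,0,0,0,0,0],[0,0,0,0,0,0],[0,0,0,0,0,0],[0,0,0,0,0,0],[0,0,0,0,0,0],[0,0,0,0,0,0],[0,0,0,0,0,0],[0,0,0,0,0,0],[0,0,0,0,0,0],[0,0,0,0,0,0],[0,0,0,0,0,0]]]' 1 20
python3 -m creep '[[[0,0.028,0,0,0,0.8],[0,0.028,0,0,0,0.8],[0,0.028,0,0,0,0.8],[0,0.028,0,0,0,0.8],[0,0.028,0,0,0,0.8],[0,0.028,0,0,0,0.8],[0,0.028,0,0,0,0.8],[0,0.028,0,0,0,0.8],[0,0.028,0,0,0,0.8],[0,0.028,0,0,0,0.8],[0,0.028,0,0,0,0.8],[0,0.028,0,0,0,0.8],[0,0.028,0,0,0,0.8],[0,0.028,0,0,0,0.8],[0,0.028,0,0,0,0.8],[0,0.028,0,0,0,0.8],[0,0.028,0,0,0,0.8],[0,0,0,0,0,0],[0,0,0,0,0,0]]]'
python3 -c "
from h import *
print(env.read_state()['ft_torque']);togo([485,-83.3,22.5],0)"
```

```text
t: 44.93
tool_pos: [477.5, -76.4, 23.6]
ee_rot: [0.359, 0.933, 0.0, 0.0]
contact_force: [0.3, -0.0, 0.3]
width: 91.7
gripper_force: 0.0
t: 46.27
tool_pos: [477.7, -76.0, 23.2]
ee_rot: [0.358, 0.934, 0.001, 0.0]
contact_force: [2.7, 3.9, -3.5]
width: 13.8
gripper_force: 20.0
t: 47.85
tool_pos: [490.8, -74.2, 23.2]
ee_rot: [0.881, 0.474, 0.0, 0.0]
contact_force: [3.9, 1.9, -4.4]
width: 14.1
gripper_force: 20.0
[ 0.5096683  -1.14046341 -0.0214162 ]
tcp [490.8 -74.2  23.2] shift units [-0.36  0.01  0.02]
tool x [0.551 0.834 0.001] y [ 0.834 -0.551  0.001] z [ 0.001 -0.    -1.   ]
y yaw -33.4 turn units about tool z -5.57 j7 -0.7428515610600613
```

Bar at −123°, so about 14° to go. Turning on until the moment rises.

```bash
python3 -m creep '[[[0,0.02,0,0,0,0.6],[0,0.02,0,0,0,0.6],[0,0.02,0,0,0,0.6],[0,0.01,0,0,0,0.4],[0,0,0,0,0,0],[0,0,0,0,0,0]]]' >/dev/null
python3 -c "
from h import *
s=env.read_state();print(s['ft_torque'],s['contact_force'],s['width']);togo([485,-83.3,22.5],0)"
python3 -m creep '[[[0,0.01,0,0,0,0.3],[0,0.01,0,0,0,0.3],[0,0,0,0,0,0],[0,0,0,0,0,0]]]' >/dev/null
python3 -c "
from h import *
s=env.read_state();print(s['ft_torque'],s['contact_force'],s['width']);togo([485,-83.3,22.5],0)"
```

```text
[ 0.46618501 -1.19358217  0.02526137] [ 4.53190883  0.68093222 -5.4341313 ] 14.028253433447077
tcp [492.5 -75.7  23.2] shift units [-0.36  0.01  0.02]
tool x [0.727 0.687 0.001] y [ 0.687 -0.727  0.001] z [ 0.001  0.    -1.   ]
y yaw -46.6 turn units about tool z -7.77 j7 -0.9235892752454304
[ 0.61792319 -1.0172743   0.50563783] [ 3.67352447  2.61865295 -1.93286274] 14.237226715093975
tcp [492.5 -76.   23.2] shift units [-0.35  0.03  0.02]
tool x [0.769 0.64  0.   ] y [ 0.64  -0.769  0.   ] z [ 0.001 -0.    -1.   ]
y yaw -50.2 turn units about tool z -8.37 j7 -0.9730868272882001
```

The moment jumped to 0.5 N m, which is the clockwise stop. Releasing and rising.

```bash
python3 -m creep '[[[0,0,0,0,0,0],[0,0,0,0,0,0],[0,0,0,0,0,0],[0,0,0,0,0,0],[0,0,0,0,0,0],[0,0,0,0,0,0],[0,0,0,0,0,0],[0,0,-0.5,0,0,0],[0,0,-0.9,0,0,0],[0,0,-0.9,0,0,0],[0,0,-0.9,0,0,0],[0,0,0,0,0,0],[0,0,0,0,0,0]]]' 0
python3 dial.py
python3 -m creep '[[[0,0,-0.9,0,0,0],[0,0,-0.9,0,0,0],[0,0,-0.9,0,0,0],[0,0,-0.9,0,0,0],[0,0,-0.9,0,0,0],[0,0,-0.9,0,0,0],[0,-0.7,0,0,0,0],[0,-0.9,0,0,0,0],[0,-0.9,0,0,0,0],[0,-0.9,0,0,0,0],[0,-0.9,0,0,0,0],[0,0,0,0,0,0],[0,0,0,0,0,0],[0,0,0,0,0,0]]]'
python3 - <<'E'
from meas import *
a=cap('scene');grips(a);b=cap('top');grips(b)
i=np.hstack([cv2.resize(a['color'][60:260,270:470],(400,400)),cv2.resize(b['color'][150:250,300:400],(400,400))])
cv2.imwrite('pics/h2.png',i[...,::-1])
P=cloud(b);z=P[...,2];m=(z>62)&(z<85)&(np.hypot(P[...,0]-486,P[...,1]+83)<30);print(cv2.minAreaRect(P[m][:,:2].astype(np.float32)))
E
```

```text
t: 49.77
tool_pos: [493.3, -76.3, 120.5]
ee_rot: [0.941, 0.339, 0.001, 0.001]
contact_force: [-0.2, -0.3, -0.3]
width: 91.1
gripper_force: 0.0
1088 [485.6 -82.1  71.6] ((484.65631103515625, -82.96080017089844), (44.83191680908203, 13.951127052307129), 42.987247467041016)
tool y yaw -50.40147269732161
t: 50.98
tool_pos: [409.9, 22.6, 280.3]
ee_rot: [0.941, 0.339, -0.001, 0.0]
contact_force: [-0.2, 0.3, 0.4]
width: 91.8
gripper_force: 0.0
grip px [411. 132.] n 95 mean [ 471.3 -322.   268.6] rect 471.6 -324.7 [63.5 19.6] long-axis yaw 86.1
grip px [376. 144.] n 114 mean [ 472.  -202.7  268.5] rect 472.4 -204.9 [63.9 21.3] long-axis yaw 84.5
grip px [384. 206.] n 146 mean [ 477.3 -205.9  268.9] rect 477.2 -206.5 [15.9 61.7] long-axis yaw -87.5
grip px [437. 206.] n 131 mean [ 477.7 -325.3  268.9] rect 479.2 -326.5 [60.4 13.9] long-axis yaw 90.0
((487.9205627441406, -83.19237518310547), (44.54012680053711, 13.687660217285156), 44.762264251708984)
```

View pics/h2.png

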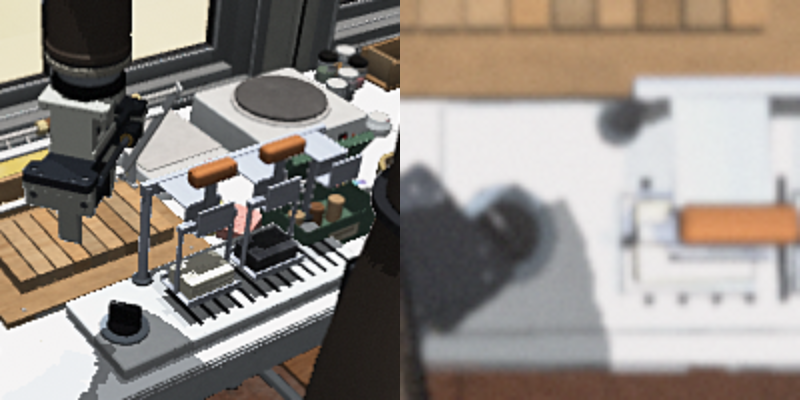

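The dial bar rests at 43° (that is, −137°), 2.4 rad on from off. Both carriers hang still and the gripper is clear. Handing in.

```bash
python3 -c "
from rig import env
print(env.hand_in())"
```

```text
the job is handed in; nothing more can be done
None
```

I turned the dial off, hung both carriers on hooks 0 and 1 (only two were present), turned the dial fully clockwise and handed the job in; the hand-in returned no verdict.

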